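Pack iced shortbread in two layers and clip the carrier shut

ROBOT

A 6-joint arm with a two-finger parallel gripper is mounted at the origin on a cart in front of the work surface, level with it; the furniture and walls round the work are solid. World frame = base frame: x ahead of the robot, y to its left, z up, the work surface at z = 0. Lengths are in m, angles in rad, forces in N, time in s.
With the tool pointing down it reaches from about 0.275 to 0.75 m from the base axis. Payload 10.2 kg.
Tool frame: the origin (TCP) lies midway between the tips of the shut fingers; the grasp point (between the pads) lies 19 mm behind it; z points along the fingers, y is the line along which they close (so a half turn about z gives the same grasp; the last joint's range is limited). The gripper opens to 88 mm and grips with 3 to 60 N. Pads are 18 mm wide; open, the fingers measure 123 mm over their backs; the gripper's body (75 mm by 187 mm) begins 45 mm behind the grasp point.
Start: joints at [-1.572, 0.313, 1.498, -0, 1.331, -0.223], TCP at [0.115, -0.512, 0.239] pointing down, gripper open.
Joint ranges: [-2.94, 2.94], [-0.97, 2.17], [0.19, 2.56], [-1.23, 4.37], [0.02, 3.11], [-2.88, 2.88]. Speed limits (rad/s): [2.39, 2.39, 3.01, 3.14, 3.14, 3.14].

INTERFACE

Orientations are given as a rotation vector (axis times angle).
In Python, from plant import telemetry, cams, order gives the robot as it stands.
- The arm moves only by the tool arm_command, never from a script. Its argument "series" is a list of rows, each a list of 7 numbers: the shift along the world's x, y, z in mm, then the turn, a rotation vector about the world's x, y, z in degrees, then the closure, from 0 (fully open) to 1 (shut). In form: [[tx, ty, tz, rx, ry, rz, gripper], ...]. A call has 1 to 5 rows; each row shifts and turns the commanded pose from where the row before left it; what a row does not reach is not made up. A row lasts 1/8 s, in which the tool goes at most 62.5 mm and 10.7 degrees, less where a joint would pass 70% of its speed; a pose out of reach is approached as far as the arm can. A call is refused whole if a number of a shift passes 62.5 or a number of a turn 10.7, either way. A call with a gripper value outside its range is refused whole. The fingers move at their own pace and stop on an object; "newtons" is the grip in N (left out, the last holds). Time passes only in rows, so rows that do not move let the fingers close. It gives the time, the measured TCP pose, the force, the opening and the grip force at its end, in the units of the state.
- telemetry.read_state(): the state, without advancing time (a new reading comes with each control period).
- cams.get_image(name): name is "scene" or "side" or "wrist"; returns a dict with "pixels" (384x512x3 uint8, red, green, blue), "intrinsics" (3x3 intrinsics, pixels), "dist" ([k1, k2, p1, p2, k3] as OpenCV has them; the pictures are not rectified), "cam_to_world" (4x4, takes a point from camera to world coordinates). Camera axes: x right, y down, z forward; pixel columns grow to the right and rows downward; lengths in m; the calibration is good to about 2 mm. A picture is of the moment at which its call begins. There is no depth.
- order.job_done(): hands the job in; it is judged then, once.
The state is a dict: "clock": time; "qpos": joint angles; "joint_vel": joint speeds; "joint_efforts": joint torques, N m; "ee_pos": TCP position; "eef_rot": TCP orientation; "force": force on the tool from outside, world axes, zero at the start; "wrist_torque": the same for the moment, N m; "gripper_width": finger opening in m; "grasp_force": force on a finger pad.
Only numpy, scipy, OpenCV 4.12 (cv2) and the standard library are available. Lean on these libraries where they do the work, as an engineer would, in place of code of your own. Each camera call takes 0.05 s, during which the arm holds its last target. There are 200 camera calls.

TASK

Pack the shortbread for the road: lay all the white-iced fingers icing up on the carrier's base with one spacer stick, running front to back, near each end, set the layer board squarely on the two sticks so that it rests level and clear of the icing, and lay all the pink-iced fingers on the layer board. Then close the clear cover so that its slotted tab goes down over the staple, and snap the hook onto the staple, its gate sprung shut again, so that the cover cannot open. Keep the honey jar and the timer standing.

Things in the scene. Friction and masses are not known exactly. Their poses are not given: they have to be found in the camera images.
- carrier: Carrier, fixed: wooden base x -135 to +77, y -129 to +129 mm, top 18 mm above the worktop. Origin on the worktop; x to its back (hinge), y left. The cover encloses x -62 to +72, y -122 to +122; in it a grey mat between two 8 mm curbs, x -54 to +64. Good places, all lying along carrier x at x = +5: sticks y = +101 and -101, white fingers y = -53, 0, +53 mm. The lip in front bears the staple.
- staple_left (a point): On the axis of the staple's left leg (carrier x -97, y +25.5 mm), 28 mm above the worktop, 6 mm above the shut tab. The staple: inverted U of 7 mm round steel in the carrier's y-z plane, legs 51 mm apart, centre line of its top bar 60 mm above the worktop; too wide for the hook's loop to drop over it.
- staple_right (a point): The same on the right upright leg (carrier x -97, y -25.5 mm).
- staple_top (a point): Middle of the staple's top bar (carrier x -97, y 0), 60 mm above the worktop.
- cover (a joint): Angle of the clear cover (rad): 0 shut on the base, 1.62 fully open. A hood 140 (x) x 250 (y) x 62 mm (3 mm walls, 59 mm high inside), 0.22 kg, hinged along y at carrier x = +75 mm, 18 mm above the worktop. It stays open by itself above about 1.2 rad; pulled forward of that it sinks shut on a damped hinge in a few seconds.
- cover_tab (a point): Slotted steel tab of the cover, 4 mm thick, 92 mm wide, 55 mm out from the hood's front wall at its rim. Site: middle of the strip before the slot, on the face that is upper when shut, 188 mm from the hinge, 7 mm inside the tab's edge. Open, the tab stands up above the front wall, this face to the back: pull it forward from behind. Shut, its upper face is at 22 mm, the staple through its slot.
- stick_1: Spacer stick, pale plywood, 100 (x) x 18 (y) x 22 (z) mm, 45 g, origin at the centre of its underside; the two are alike. They start lying on the layer board, parallel to its rib, one either side of it.
- stick_2: The other spacer stick.
- layer_board: Wooden layer board 116 (x) x 224 (y) x 8 (z) mm, 0.2 kg, origin at the centre of its underside; edge strips along y at x -56 and +56, 6 mm proud; a dark lifting rib 80 mm long (along its x), 12 mm wide, 8 to 24 mm above its underside across its middle. On the sticks its underside is 40 mm above the worktop. A pink finger fits either side of the rib, along board x, at board y = +52 and -52 mm.
- white_1: Shortbread finger with white icing, 68 (x) x 28 (y) x 17 (z) mm, 35 g, origin at the centre of its underside, icing on +z. All the fingers lie on the round board at the start. Two or three white ones are present.
- white_2: Another white-iced finger (may be absent).
- white_3: Another white-iced finger (may be absent).
- pink_1: Shortbread finger with pink icing, otherwise the same. One or two pink ones are present.
- pink_2: Another pink-iced finger (may be absent).
- round_board: Round beech board on the worktop, 265 mm across, 20 mm thick, on which the fingers start; heavy, does not move.
- snap_hook: Aluminium snap hook (carabiner) lying flat, 104 x 42 x 9 mm, 72 g. Origin under its long axis; x from tail to hook end, z up. Hold it by the flat tail, x -62 to -20, 22 mm wide, across the width at x -44. Loop of 9 mm bar, clear inside x -16 to +34, y -12 to +12. +y side solid; -y side: red gate from pivot x -18 to tip x +18 (at y -16.5), then fixed nose x +19.5 to +43.
- hook_seat (a point): Seat behind the nose (hook x +27, y 0, z +4.5 mm). The staple's leg enters from the hook's -y side between x -10 and +16, pushing the gate inward; when it is well inside (y about 0) draw the hook back along its -x until the leg is at x +24 to +30, clear of the gate's tip, and the gate springs shut.
- gate (a joint): Angle of the hook's sprung gate (rad): 0 = shut, 0.95 = fully pressed inward (to +y). Its tip, 36 mm from the pivot, needs about 1 N to start and 3 N at full travel.
- honey_jar: Honey jar with a dark lid, 63 mm across, 94 mm tall, loose bystander; origin at the centre of its underside.
- timer: Red kitchen timer, 64 mm across, 53 mm tall, loose bystander; origin at the centre of its underside.
Not all that is in view belongs to the job. Leave any red or turquoise look-alike of the white_2 alone.

How it is judged:
By the outcome, as a careful person would: the job done as asked, in the order asked, and still so for the second after the job is handed in, with the robot touching nothing.
Of white_1, white_2, white_3 only 2 to 3 are there at a start; the rules pass over those that are not, and their reading is None.
Of pink_1, pink_2 only 1 to 2 are there at a start; the rules pass over those that are not, and their reading is None.
At some moment in a run one of white_1, white_2, white_3, pink_1, pink_2 may be knocked a few centimetres aside while the robot is not near it.
It also fails if it takes over 210 s, if anything falls off the work surface, if the arm or the gripper's body presses on something with over 40 N, if the wrist force passes 120 N, or if a joint passes its speed limit or range.

## Working session

There is one attempt and no reset: what is moved stays moved. The work goes in short steps, Python scripts to look and compute and a tool call to move; the robot and the scene stay as the last step left them, time stands still between calls to the robot, and variables do not carry over. Pictures are saved under pics/ and viewed, at most 14 in all, crops included, and the job is handed in when it is done.

Besides the shell and the picture viewer there is one more tool, called after "Request:" as name(argument=value, ...) on one line, values as JSON. arm_command: Moves the arm, as the interface text tells. Its arguments: {"type":"object","properties":{"series":{"type":"array","items":{"type":"array","items":{"type":"number"}}},"newtons":{"type":"number"}},"required":["series"]}

```bash
ls; mkdir -p pics; cat > h.py <<'E'
import numpy as np, cv2
from plant import telemetry, cams, order
def grab(n, save=None):
    d=cams.get_image(n)
    if save: cv2.imwrite('pics/'+save, cv2.cvtColor(d['pixels'],cv2.COLOR_RGB2BGR))
    return d
def ray(d,uv):
    p=cv2.undistortPoints(np.array(uv,float).reshape(-1,1,2),np.array(d['intrinsics']),np.array(d['dist'])).reshape(-1,2)
    T=np.array(d['cam_to_world']); r=np.c_[p,np.ones(len(p))]@T[:3,:3].T
    return T[:3,3],r
def onz(d,uv,z):
    o,r=ray(d,uv); return o+r*((z-o[2])/r[:,2])[:,None]
def tri(d1,uv1,d2,uv2):
    o1,r1=ray(d1,[uv1]);o2,r2=ray(d2,[uv2]);A=np.c_[r1[0],-r2[0]]
    s=np.linalg.lstsq(A,o2-o1,rcond=None)[0];a=o1+s[0]*r1[0];b=o2+s[1]*r2[0]
    return (a+b)/2,np.linalg.norm(a-b)
def proj(d,P):
    T=np.linalg.inv(np.array(d['cam_to_world']));rv=cv2.Rodrigues(T[:3,:3])[0]
    return cv2.projectPoints(np.array(P,float).reshape(-1,1,3),rv,T[:3,3],np.array(d['intrinsics']),np.array(d['dist']))[0].reshape(-1,2)
def st():
    s=telemetry.read_state(); print({k:np.round(s[k],3).tolist() for k in ('clock','qpos','ee_pos','eef_rot','force','gripper_width','grasp_force')})
E
python3 - <<'E'
from h import *
st()
ims=[]
for n in ('scene','side','wrist'):
    d=grab(n,n+'0.png'); T=np.array(d['cam_to_world']); print(n,T.round(3).tolist(),np.round(d['intrinsics'],1).tolist())
E
```

```text
pics
{'clock': 0.0, 'qpos': [-1.572, 0.313, 1.498, 0.0, 1.331, -0.223], 'ee_pos': [0.115, -0.512, 0.238], 'eef_rot': [-3.121, -0.348, -0.0], 'force': [0.111, 1.112, -0.308], 'gripper_width': 0.088, 'grasp_force': 0.0}
scene [[0.247, -0.443, 0.862, -1.057], [-0.969, -0.134, 0.208, -0.389], [0.023, -0.886, -0.462, 0.914], [0.0, 0.0, 0.0, 1.0]] [[498.4, 0.0, 252.3], [0.0, 498.4, 191.4], [0.0, 0.0, 1.0]]
side [[0.969, 0.223, -0.109, 0.697], [0.248, -0.862, 0.443, -0.602], [0.005, -0.456, -0.89, 1.322], [0.0, 0.0, 0.0, 1.0]] [[451.8, 0.0, 261.1], [0.0, 451.8, 198.8], [0.0, 0.0, 1.0]]
wrist [[0.219, -0.924, -0.315, 0.197], [-0.976, -0.208, -0.069, -0.494], [-0.002, 0.322, -0.947, 0.384], [0.0, 0.0, 0.0, 1.0]] [[278.7, 0.0, 256.9], [0.0, 278.7, 190.1], [0.0, 0.0, 1.0]]
```

View pics/scene0.png

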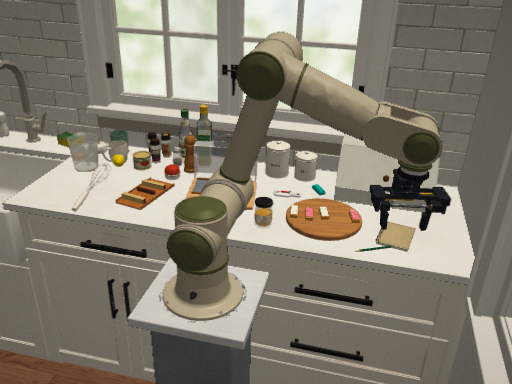

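View pics/side0.png

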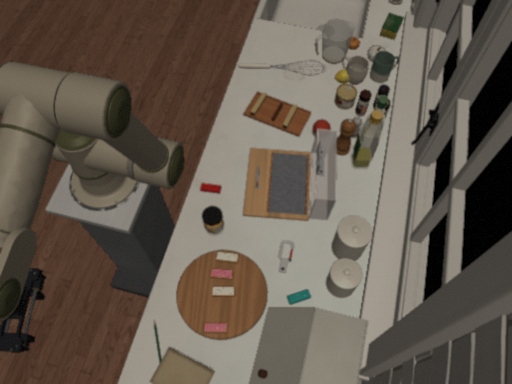

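```bash
python3 - <<'E'
import cv2
im=cv2.imread('pics/side0.png')
c=cv2.resize(im[85:285,190:390],None,fx=3,fy=3,interpolation=cv2.INTER_CUBIC); cv2.imwrite('pics/side0a.png',c)
c=cv2.resize(im[225:355,160:360],None,fx=4,fy=4,interpolation=cv2.INTER_CUBIC); cv2.imwrite('pics/side0b.png',c)
E
```

```text
(no output)
```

View pics/side0a.png

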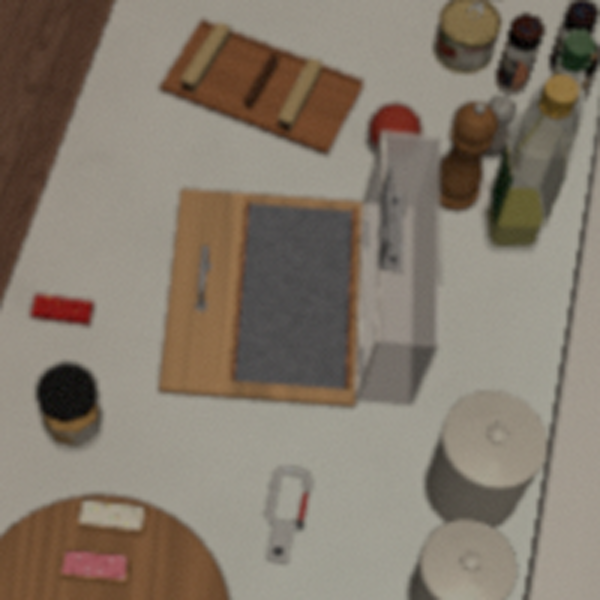

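View pics/side0b.png

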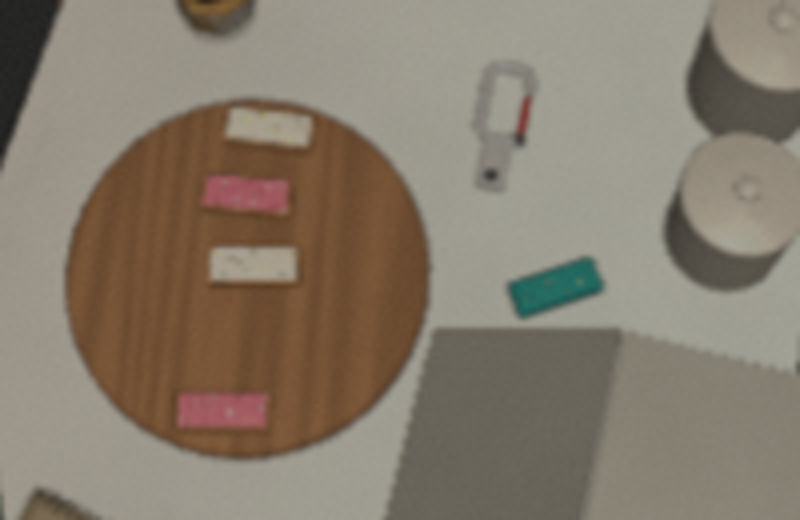

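```bash
cat >> h.py <<'E'
def blobs(d,kind,z,roi=None,amin=60):
    hsv=cv2.cvtColor(d['pixels'],cv2.COLOR_RGB2HSV).astype(int); H,S,V=hsv[...,0],hsv[...,1],hsv[...,2]
    m={'pink':(H>160)&(S>75)&(S<200)&(V>140),'white':(S<55)&(V>150),'red':((H>172)|(H<6))&(S>150)&(V>90),'wood':(H>5)&(H<22)&(S>70)}[kind].astype(np.uint8)
    if roi: k=np.zeros_like(m); k[roi[1]:roi[3],roi[0]:roi[2]]=1; m*=k
    out=[]
    for c in cv2.findContours(m,cv2.RETR_EXTERNAL,cv2.CHAIN_APPROX_NONE)[0]:
        if cv2.contourArea(c)<amin: continue
        w=onz(d,c.reshape(-1,2)+0.0,z)[:,:2]*1000
        (cx,cy),(a,b),t=cv2.minAreaRect(w.astype(np.float32))
        if a<b: a,b,t=b,a,t+90
        t=(t+90)%180-90
        out.append((cx,cy,a,b,t)); print(kind,'c=(%.1f,%.1f) %.1fx%.1f ang %.1f'%out[-1], c.reshape(-1,2).mean(0).round())
    return out
E
python3 - <<'E'
from h import *
d=grab('side')
blobs(d,'pink',.037,(170,230,280,360)); 
hsv=cv2.cvtColor(d['pixels'],cv2.COLOR_RGB2HSV)
for u,v in ((227,257),(222,292),(205,292),(250,300),(210,188),(330,285)): print(u,v,hsv[v,u])
blobs(d,'white',.037,(205,245,245,270));blobs(d,'white',.037,(205,284,240,300))
A=lambda L:[(190+u/3,85+v/3) for u,v in L]
B=lambda L:[(160+u/4,225+v/4) for u,v in L]
f=lambda n,L,z:print(n,(onz(d,L,z)[:,:2]*1000).round(1).tolist())
f('carrier FL FR BR BL',A([(182,190),(160,391),(354,405),(361,201)]),.018)
f('mat FL FR BR BL',A([(248,205),(234,382),(348,388),(356,206)]),.018)
f('staple L,R at60',A([(206,248),(201,306)]),.060)
f('layer TL TR BR BL',A([(203,20),(362,82),(328,153),(162,86)]),.012)
f('rib',A([(277,58),(250,103)]),.024)
f('stickA',A([(222,28),(190,84)]),.030)
f('stickB',A([(316,62),(287,124)]),.030)
f('hook top,tail end',B([(511,63),(490,190)]),.005)
f('tail centreline',B([(496,140),(490,185)]),.005)
f('loop side outer L,R',B([(480,100),(531,105)]),.005)
f('gate',B([(531,98),(519,140)]),.005)
f('timer',A([(396,128)]),.053)
f('jar',A([(68,392)]),.094)
f('tab',A([(391,226)]),.2)
E
```

```text
pink c=(514.7,-385.3) 56.4x16.7 ang 14.6 [215. 327.]
pink c=(485.7,-228.3) 55.1x19.7 ang 10.0 [221. 273.]
227 257 [ 29  44 158]
222 292 [ 19  39 165]
205 292 [ 14 135 117]
250 300 [ 14 137 119]
210 188 [  1 210 124]
330 285 [20 41 75]
white c=(487.8,-175.0) 57.5x20.5 ang 8.5 [227. 256.]
white c=(474.5,-154.9) 118.9x25.8 ang 14.5 [225. 247.]
white c=(506.8,-279.1) 58.4x20.8 ang 14.6 [223. 291.]
carrier FL FR BR BL [[454.2, 227.7], [497.3, -23.8], [700.0, 11.7], [656.2, 264.7]]
mat FL FR BR BL [[532.3, 226.9], [570.7, 6.1], [689.8, 29.5], [652.0, 256.6]]
staple L,R at60 [[506.6, 135.0], [519.4, 64.3]]
layer TL TR BR BL [[413.1, 481.6], [623.3, 437.0], [605.2, 324.6], [391.1, 370.1]]
rib [[517.2, 437.0], [501.5, 363.1]]
stickA [[442.6, 460.4], [426.7, 367.9]]
stickB [[564.8, 438.2], [551.4, 340.0]]
hook top,tail end [[653.1, -67.9], [660.7, -172.6]]
tail centreline [[656.0, -132.7], [659.8, -168.8]]
loop side outer L,R [[636.6, -104.0], [675.8, -98.1]]
gate [[674.6, -92.5], [673.1, -128.3]]
timer [[676.5, 349.5]]
jar [[420.2, -81.6]]
tab [[695.9, 122.8]]
```

Request:
arm_command(series=[[46,35,0,0,0,0,0],[46,35,0,0,0,0,0],[46,35,0,0,0,0,0],[46,35,0,0,0,0,0],[46,35,0,0,0,0,0]])

```text
clock: 0.82
ee_pos: [0.3468, -0.3358, 0.2388]
eef_rot: [3.122, 0.347, 0.0]
force: [0.9, -0.5, -0.2]
gripper_width: 0.0882
grasp_force: 0.0
```

Request:
arm_command(series=[[46,35,-5,0,0,0,0.5],[46,35,-5,0,0,0,0.5],[46,35,-5,0,0,0,0.5],[46,35,-5,0,0,0,0.5],[0,0,0,0,0,0,0.5]])

```text
clock: 1.45
ee_pos: [0.5311, -0.1946, 0.2177]
eef_rot: [-3.12, -0.355, 0.001]
force: [0.9, 0.0, 0.2]
gripper_width: 0.0445
grasp_force: 0.0
```

```bash
python3 - <<'E'
from h import *
d=grab('wrist','w1.png'); st()
blobs(d,'pink',.037,amin=150);blobs(d,'white',.037,amin=150)
E
```

```text
{'clock': 1.5, 'qpos': [-0.562, 0.417, 1.405, -0.0, 1.321, 0.785], 'ee_pos': [0.53, -0.196, 0.218], 'eef_rot': [-3.121, -0.352, 0.002], 'force': [-0.462, -0.924, -0.175], 'gripper_width': 0.045, 'grasp_force': 0.0}
pink c=(513.2,-384.0) 59.9x21.2 ang 15.2 [398. 214.]
pink c=(484.9,-228.4) 59.5x21.3 ang 9.0 [275. 209.]
white c=(346.3,-549.6) 45.9x12.4 ang 12.8 [456. 333.]
white c=(400.2,-224.7) 130.9x98.5 ang -77.0 [249. 277.]
white c=(505.0,-278.7) 60.2x21.3 ang 16.4 [317. 203.]
white c=(486.2,-174.6) 60.6x22.1 ang 7.1 [233. 199.]
white c=(548.7,-173.6) 689.5x324.7 ang -74.1 [260. 138.]
```

View pics/w1.png

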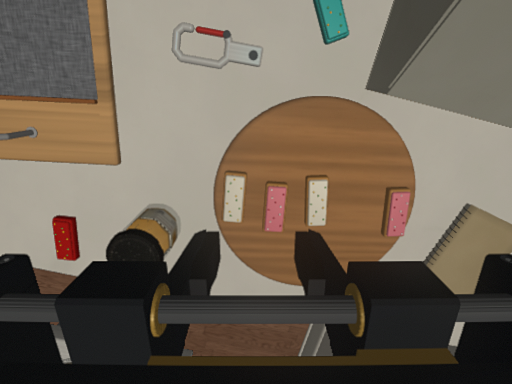

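Request:
arm_command(series=[[-22,11,-50,0,0,-5,0.58],[-22,11,-50,0,0,0,0.58],[0,0,-45,0,0,0,0.58],[0,0,-15,0,0,0,0.58],[0,0,0,0,0,0,0.58]])

```text
clock: 2.12
ee_pos: [0.4854, -0.1759, 0.0591]
eef_rot: [-3.135, -0.21, 0.0]
force: [0.6, -0.1, 0.1]
gripper_width: 0.0366
grasp_force: 0.0
```

```bash
python3 - <<'E'
from h import *
st()
E
```

```text
{'clock': 2.125, 'qpos': [-0.575, 0.512, 1.727, -0.0, 0.903, 0.862], 'ee_pos': [0.485, -0.176, 0.059], 'eef_rot': [-3.135, -0.21, 0.0], 'force': [0.631, -0.058, 0.054], 'gripper_width': 0.037, 'grasp_force': 0.0}
```

Request:
arm_command(newtons=10, series=[[1,1,-20,0,0,0,0.58],[0,0,-16,0,0,0,0.58],[0,0,0,0,0,0,0.58],[0,0,0,0,0,0,0.8],[0,0,0,0,0,0,0.8]])

```text
clock: 2.75
ee_pos: [0.4869, -0.1744, 0.0235]
eef_rot: [3.134, 0.211, 0.002]
force: [-0.9, 0.4, 2.1]
gripper_width: 0.0283
grasp_force: 10.0
```

Request:
arm_command(series=[[0,0,0,0,0,0,0.8],[0,0,40,0,0,0,0.8],[0,0,50,0,0,0,0.8],[0,0,30,0,0,0,0.8],[0,0,0,0,0,0,0.8]])

```text
clock: 3.38
ee_pos: [0.4872, -0.1745, 0.1445]
eef_rot: [3.132, 0.211, 0.005]
force: [-0.2, -0.5, -1.2]
gripper_width: 0.0278
grasp_force: 10.0
```

Request:
arm_command(series=[[-3,55,15,0,0,1,0.8],[-3,55,15,0,0,1,0.8],[-3,55,15,0,0,0,0.8],[-3,55,15,0,0,0,0.8],[-3,55,10,0,0,0,0.8]])

```text
clock: 4.0
ee_pos: [0.4708, 0.1026, 0.2119]
eef_rot: [-3.13, -0.266, 0.003]
force: [1.1, 0.2, -0.9]
gripper_width: 0.0282
grasp_force: 10.0
```

Request:
arm_command(series=[[0,0,0,0,0,0,0.8],[0,0,0,0,0,0,0.8]])

```text
clock: 4.25
ee_pos: [0.4711, 0.1004, 0.2114]
eef_rot: [3.13, 0.266, -0.004]
force: [-0.4, -0.2, -0.6]
gripper_width: 0.0278
grasp_force: 10.0
```

```bash
python3 - <<'E'
from h import *
st(); d=grab('wrist','w2.png')
E
```

```text
{'clock': 4.25, 'qpos': [-0.034, 0.243, 1.664, -0.0, 1.237, 1.368], 'ee_pos': [0.471, 0.1, 0.211], 'eef_rot': [3.13, 0.266, -0.004], 'force': [-0.383, -0.159, -0.641], 'gripper_width': 0.028, 'grasp_force': 9.999}
```

View pics/w2.png

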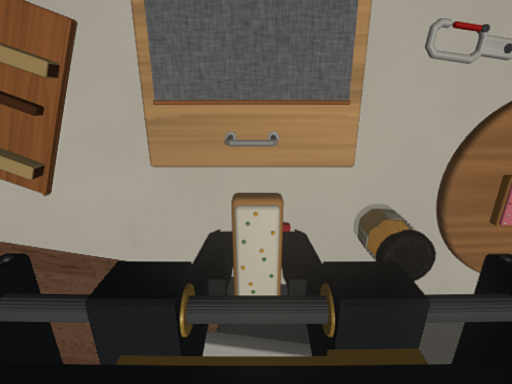

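```bash
python3 - <<'E'
from h import *
d=grab('wrist')
im=d['pixels']; hsv=cv2.cvtColor(im,cv2.COLOR_RGB2HSV).astype(int)
S=hsv[...,1]; wood=(S>85)
# left/right edges of base per row, front edge per column, mat edges
L=[(np.where(wood[r,120:250])[0][0]+120-.5,r) for r in range(20,150,10)]
R=[(370-np.where(wood[r,250:371][::-1])[0][0]+.5,r) for r in range(20,150,10)]
F=[(c,180-np.where(wood[100:181,c][::-1])[0][0]+.5) for c in range(165,345,15)]
def line(n,P,z):
    w=onz(d,P,z)[:,:2]*1000; v=cv2.fitLine(w.astype(np.float32),cv2.DIST_HUBER,0,.01,.01).ravel()
    print(n,'pt',v[2:].round(1),'ang',np.degrees(np.arctan2(v[1],v[0])).round(2)); return v
v=[line(n,P,.018) for n,P in(('L',L),('R',R),('F',F))]
v2=line('F z0',F,.0)
print(L[::4],R[::4],F[::3])
a=np.radians(9.72); ex=np.array([np.cos(a),np.sin(a)]);ey=np.array([-ex[1],ex[0]])
print('y of L,R',v[0][2:]@ey,v[1][2:]@ey,'x of F',v[2][2:]@ex, v2[2:]@ex)
# mat x edge: front curb line row, grey pixels
g=(S<50)
M=[(c,np.where(g[60:130,c])[0]) for c in range(165,345,20)]
M=[(c,60+q[np.where(np.diff(q)>1)[0][0]] if (np.diff(q)>1).any() else 60+q[-1]) for c,q in M]
print(M); print((onz(d,M,.018)[:,:2]*1000@ex).round(1))
print('staple',onz(d,[(231,136),(277,136)],.060).round(4).tolist(), onz(d,[(231,143),(277,143)],.018).round(4).tolist())
sub=cv2.resize(im[115:160,210:300],None,fx=8,fy=8,interpolation=cv2.INTER_CUBIC);cv2.imwrite('pics/st.png',sub[:,:,::-1])
E
```

```text
L pt [537.2 246.8] ang 9.52
R pt [6.031e+02 1.000e-01] ang 10.08
F pt [468.3 113.1] ang -80.4
F z0 pt [463.7 113.1] ang -80.4
[(np.float64(132.5), 20), (np.float64(137.5), 60), (np.float64(141.5), 100), (np.float64(146.5), 140)] [(np.float64(368.5), 20), (np.float64(364.5), 60), (np.float64(360.5), 100), (np.float64(355.5), 140)] [(165, np.float64(166.5)), (210, np.float64(166.5)), (255, np.float64(166.5)), (300, np.float64(166.5))]
y of L,R 152.53503711120132 -101.6812602141001 x of F 480.6492383157343 476.1395814572681
[(165, np.int64(99)), (185, np.int64(99)), (205, np.int64(99)), (225, np.int64(99)), (245, np.int64(99)), (265, np.int64(99)), (285, np.int64(99)), (305, np.int64(99)), (325, np.int64(99))]
[561.5 561.3 561.2 561.1 561.1 561.  561.  561.  561. ]
staple [[0.509, 0.1339, 0.06], [0.5172, 0.0859, 0.06]] [[0.4943, 0.1356, 0.018], [0.5036, 0.0804, 0.018]]
```

View pics/st.png

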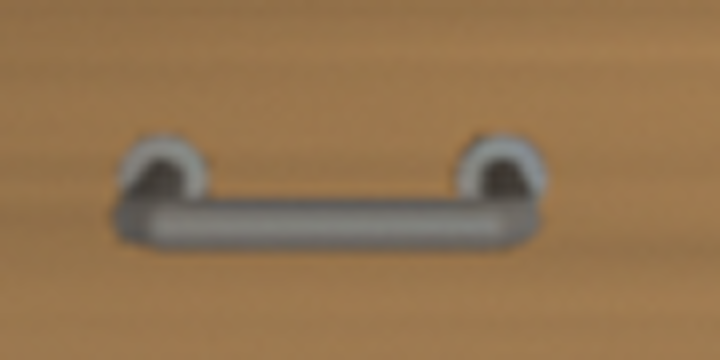

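```bash
cat >> h.py <<'E'
YAW=np.radians(9.75); EX=np.array([np.cos(YAW),np.sin(YAW)]);EY=np.array([-EX[1],EX[0]])
def c2w(x,y,O=(615.2,25.4)): return (np.array([O[0]+x,O[1]+y])@np.array([EX,EY])).round(1)
E
python3 - <<'E'
from h import *
d=grab('wrist')
for n,P,z in(('base',[(230.4,136.5),(272.75,136.5)],.019),('top',[(250.75,142.75)],.060),('bar ends',[(224,142.75),(277.5,142.75)],.060)):
    w=onz(d,P,z)[:,:2]*1000; print(n,w.round(1).tolist(),np.c_[w@EX-615.2,w@EY-25.4].round(1).tolist())
for p in ((0,0),(5,53),(5,0),(5,-53),(5,101),(5,-101),(-97,-25.5),(84,0)): print(p,c2w(*p))
# layer board from wrist
E
```

```text
base [[502.2, 137.1], [510.7, 86.8]] [[-97.0, 24.7], [-97.2, -26.3]]
top [[505.6, 111.9]] [[-97.9, -0.7]]
bar ends [[500.9, 140.1], [510.4, 83.8]] [[-97.8, 27.8], [-98.0, -29.2]]
(0, 0) [602.  129.2]
(5, 53) [598.  182.3]
(5, 0) [606.9 130.1]
(5, -53) [615.9  77.8]
(5, 101) [589.8 229.6]
(5, -101) [624.   30.5]
(-97, -25.5) [510.7  87.7]
(84, 0) [684.8 143.4]
```

Request:
arm_command(series=[[48,-8,-20,0,0,0,0.8],[48,-8,-30,0,0,0,0.8],[49,-7,-40,0,0,0,0.8],[0,0,-50,0,0,0,0.8],[0,0,-25,0,0,0,0.8]])

```text
clock: 5.03
ee_pos: [0.6145, 0.0766, 0.0447]
eef_rot: [-3.13, -0.263, 0.008]
force: [-0.3, 0.5, -0.2]
gripper_width: 0.0279
grasp_force: 10.0
```

Request:
arm_command(series=[[0,0,0,0,0,0,0.8],[0,0,-12,0,0,0,0.8],[0,0,0,0,0,0,0.8]])

```text
clock: 5.4
ee_pos: [0.6156, 0.0777, 0.0365]
eef_rot: [-3.13, -0.265, -0.0]
force: [-0.7, -0.6, 0.1]
gripper_width: 0.0279
grasp_force: 10.0
```

Request:
arm_command(series=[[0,0,-8,0,0,0,0.8],[0,0,-6,0,0,0,0.8],[0,0,0,0,0,0,0.8]])

```text
clock: 5.78
ee_pos: [0.6154, 0.078, 0.0221]
eef_rot: [-3.13, -0.266, 0.001]
force: [0.2, -0.6, -1.3]
gripper_width: 0.028
grasp_force: 10.0
```

Request:
arm_command(series=[[0,0,0,0,0,0,0.58],[0,0,0,0,0,0,0.58],[0,0,40,0,0,0,0.58],[0,0,60,0,0,0,0.58],[-10,-40,28,0,0,0,0.58]])

```text
clock: 6.4
ee_pos: [0.6066, 0.0391, 0.154]
eef_rot: [3.129, 0.271, 0.008]
force: [0.5, -1.5, -1.3]
gripper_width: 0.037
grasp_force: 0.0
```

Request:
arm_command(series=[[-20,-60,5,0,0,1.5,0.58],[-20,-60,0,0,0,1.5,0.58],[-20,-60,0,0,0,1.5,0.58],[-20,-60,0,0,0,1.2,0.58],[-15,-55,0,0,0,0,0.58]])

```text
clock: 7.02
ee_pos: [0.5107, -0.256, 0.1558]
eef_rot: [3.113, 0.421, 0.001]
force: [1.9, -0.0, -0.1]
gripper_width: 0.0368
grasp_force: 0.0
```

Request:
arm_command(series=[[-5,-20,-30,0,0,0,0.58],[0,-2,-45,0,0,0,0.58],[0,0,-20,0,0,0,0.58],[0,0,0,0,0,0,0.58]])

```text
clock: 7.52
ee_pos: [0.506, -0.2756, 0.0593]
eef_rot: [-3.111, -0.421, 0.003]
force: [-0.4, 0.8, -0.2]
gripper_width: 0.0372
grasp_force: 0.0
```

```bash
python3 - <<'E'
from h import *
st(); d=grab('side','s1.png')
blobs(d,'pink',.037,(170,230,280,360));blobs(d,'white',.037,(205,280,240,300));blobs(d,'white',.035,(255,150,315,215))
E
```

```text
{'clock': 7.525, 'qpos': [-0.702, 0.619, 1.535, 0.0, 0.99, 0.6], 'ee_pos': [0.506, -0.276, 0.059], 'eef_rot': [-3.111, -0.421, 0.003], 'force': [-0.355, 0.844, -0.18], 'gripper_width': 0.037, 'grasp_force': 0.0}
pink c=(514.7,-385.3) 56.3x16.7 ang 14.6 [215. 327.]
```

Request:
arm_command(series=[[0,-3,-20,0,0,0,0.58],[0,0,-16,0,0,0,0.58],[0,0,0,0,0,0,0.58],[0,0,0,0,0,0,0.8],[0,0,0,0,0,0,0.8]])

```text
clock: 8.2
ee_pos: [0.507, -0.2792, 0.0252]
eef_rot: [3.112, 0.421, 0.002]
force: [-0.0, 0.5, 2.1]
gripper_width: 0.0276
grasp_force: 10.0
```

Request:
arm_command(series=[[0,0,0,0,0,0,0.8],[0,0,40,0,0,0,0.8],[0,0,50,0,0,0,0.8],[5,30,30,0,0,0,0.8],[10,60,0,0,0,-1.5,0.8]])

```text
clock: 8.82
ee_pos: [0.5225, -0.1898, 0.1469]
eef_rot: [3.116, 0.374, 0.006]
force: [0.5, 0.4, -1.9]
gripper_width: 0.0279
grasp_force: 10.0
```

Request:
arm_command(series=[[15,60,0,0,0,-1.5,0.8],[15,60,0,0,0,-1.5,0.8],[15,60,0,0,0,-1.2,0.8],[15,60,0,0,0,0,0.8],[15,60,0,0,0,0,0.8]])

```text
clock: 9.45
ee_pos: [0.5968, 0.113, 0.1446]
eef_rot: [3.13, 0.266, 0.0]
force: [-0.2, -0.8, 0.2]
gripper_width: 0.028
grasp_force: 10.0
```

Request:
arm_command(series=[[3,60,0,0,0,0,0.8],[0,10,-40,0,0,0,0.8],[0,0,-40,0,0,0,0.8],[0,0,-15,0,0,0,0.8],[0,0,0,0,0,0,0.8]])

```text
clock: 10.07
ee_pos: [0.5996, 0.1807, 0.0493]
eef_rot: [3.13, 0.265, -0.001]
force: [1.1, 0.6, 0.9]
gripper_width: 0.0277
grasp_force: 10.0
```

Request:
arm_command(series=[[-1,1,-12,0,0,0,0.8],[0,0,-9,0,0,0,0.8],[0,0,-4,0,0,0,0.8],[0,0,0,0,0,0,0.8]])

```text
clock: 10.58
ee_pos: [0.5986, 0.182, 0.0242]
eef_rot: [3.13, 0.266, -0.0]
force: [-0.0, 0.5, -0.6]
gripper_width: 0.0281
grasp_force: 10.0
```

Request:
arm_command(series=[[0,0,0,0,0,0,0.58],[0,0,0,0,0,0,0.58],[0,0,40,0,0,0,0.58],[0,0,60,0,0,0,0.55],[-40,10,20,0,0,0,0.55]])

```text
clock: 11.2
ee_pos: [0.5607, 0.1916, 0.1481]
eef_rot: [-3.13, -0.263, -0.012]
force: [0.3, 0.5, -0.3]
gripper_width: 0.0395
grasp_force: 0.0
```

Request:
arm_command(series=[[-60,25,15,0,0,10,0.55],[-60,25,15,0,0,10,0.55],[0,40,10,0,0,10,0.55],[0,40,0,0,0,10,0.55],[0,0,0,0,0,10,0.55]])

```text
clock: 11.82
ee_pos: [0.4457, 0.3209, 0.1828]
eef_rot: [-2.718, -1.576, -0.002]
force: [-0.5, -1.0, 0.0]
gripper_width: 0.0395
grasp_force: 0.0
```

Request:
arm_command(series=[[0,0,0,0,0,10,0.55],[0,0,0,0,0,8,0.55],[0,0,0,0,0,0,0.55],[0,0,0,0,0,0,0.55]])

```text
clock: 12.32
ee_pos: [0.4462, 0.3188, 0.1826]
eef_rot: [2.449, 1.967, 0.0]
force: [0.6, -0.4, 0.6]
gripper_width: 0.0393
grasp_force: 0.0
```

```bash
python3 - <<'E'
from h import *
st(); d=grab('wrist','w3.png')
E
```

```text
{'clock': 12.325, 'qpos': [0.407, 0.412, 1.509, 0.0, 1.22, 0.624], 'ee_pos': [0.446, 0.319, 0.183], 'eef_rot': [2.449, 1.967, 0.0], 'force': [0.612, -0.378, 0.62], 'gripper_width': 0.039, 'grasp_force': 0.0}
```

View pics/w3.png

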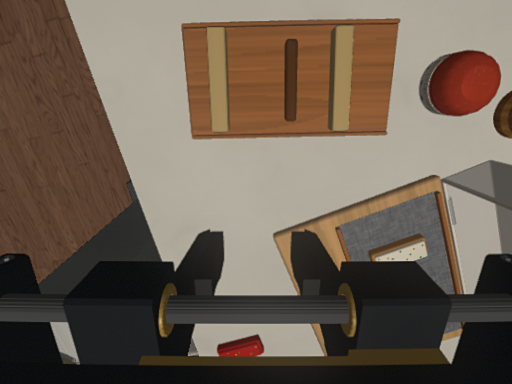

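```bash
python3 - <<'E'
from h import *
d=grab('wrist')
hsv=cv2.cvtColor(d['pixels'],cv2.COLOR_RGB2HSV).astype(int);H,S,V=hsv[...,0],hsv[...,1],hsv[...,2]
print([hsv[p].tolist() for p in((80,217),(80,342),(80,290),(80,250),(110,218),(100,227))])
def rect(n,m,z):
    for c in cv2.findContours(m.astype(np.uint8),cv2.RETR_EXTERNAL,cv2.CHAIN_APPROX_NONE)[0]:
        if cv2.contourArea(c)<400: continue
        w=onz(d,c.reshape(-1,2)+0.,z)[:,:2]*1000; print(n,cv2.minAreaRect(w.astype(np.float32)))
k=np.zeros(H.shape,bool);k[24:134,188:396]=1
rect('stick',k&(H>=18)&(H<32)&(V>110),.030)
rect('rib',k&(V<75),.024)
k=np.zeros(H.shape,bool);k[5:150,150:410]=1
rect('board',k&(S>70),.010)
E
```

```text
[[19, 113, 160], [19, 113, 160], [13, 161, 76], [13, 163, 138], [19, 112, 162], [19, 111, 103]]
stick ((428.3899230957031, 422.1429443359375), (97.80474853515625, 17.37295150756836), 77.98870849609375)
stick ((550.7907104492188, 396.6148986816406), (98.79051971435547, 16.97750473022461), 80.01898193359375)
board ((501.115966796875, 407.088134765625), (116.61396789550781, 220.82630920410156), 78.70723724365234)
```

Request:
arm_command(series=[[-6,35,-30,0,0,0.5,0.55],[-6,35,-40,0,0,0,0.55],[-6,33,-40,0,0,0,0.55],[0,0,-25,0,0,0,0.55],[0,0,0,0,0,0,0.55]])

```text
clock: 13.05
ee_pos: [0.4273, 0.4214, 0.0458]
eef_rot: [-2.438, -1.981, 0.006]
force: [-0.8, 0.8, 0.4]
gripper_width: 0.0397
grasp_force: 0.0
```

Request:
arm_command(series=[[0,0,0,0,0,0,0.55]])

```text
clock: 13.18
ee_pos: [0.4289, 0.4219, 0.0488]
eef_rot: [2.439, 1.98, 0.003]
force: [0.0, -0.7, -0.2]
gripper_width: 0.04
grasp_force: 0.0
```

Request:
arm_command(newtons=15, series=[[0,0,-25,0,0,0,0.55],[0,0,-10,0,0,0,0.55],[0,0,0,0,0,0,0.9],[0,0,0,0,0,0,0.9],[0,0,0,0,0,0,0.9]])

```text
clock: 13.8
ee_pos: [0.4286, 0.4221, 0.0135]
eef_rot: [2.438, 1.981, 0.002]
force: [1.0, -0.9, 4.3]
gripper_width: 0.018
grasp_force: 15.0
```

Request:
arm_command(series=[[0,0,30,0,0,0,0.9],[0,0,50,0,0,0,0.9],[10,-10,50,0,0,-9,0.9],[30,-35,20,0,0,-10,0.9],[30,-37,0,0,0,-10,0.9]])

```text
clock: 14.42
ee_pos: [0.4994, 0.3394, 0.165]
eef_rot: [2.859, 1.301, 0.007]
force: [-0.6, -0.3, -0.4]
gripper_width: 0.0179
grasp_force: 15.0
```

Request:
arm_command(series=[[30,-37,0,0,0,-10,0.9],[30,-37,0,0,0,-10,0.9],[31,-37,0,0,0,-10,0.9],[0,0,-30,0,0,-9,0.9],[0,0,-40,0,0,0,0.9]])

```text
clock: 15.05
ee_pos: [0.59, 0.2283, 0.0926]
eef_rot: [-3.129, -0.275, -0.004]
force: [-0.1, 0.4, -1.3]
gripper_width: 0.0179
grasp_force: 15.0
```

Request:
arm_command(series=[[0,0,-30,0,0,0,0.9],[0,0,-10,0,0,0,0.9],[0,0,0,0,0,0,0.9]])

```text
clock: 15.42
ee_pos: [0.5894, 0.2289, 0.0529]
eef_rot: [-3.129, -0.28, -0.0]
force: [-0.2, -0.7, -0.1]
gripper_width: 0.0176
grasp_force: 15.0
```

```bash
python3 - <<'E'
from h import *
st(); print(c2w(5,101,(614.9,24.8)))
E
```

```text
{'clock': 15.425, 'qpos': [0.186, 0.731, 1.348, 0.0, 1.063, 1.578], 'ee_pos': [0.589, 0.229, 0.053], 'eef_rot': [-3.129, -0.28, -0.0], 'force': [-0.248, -0.687, -0.119], 'gripper_width': 0.018, 'grasp_force': 14.991}
[589.6 229. ]
```

Request:
arm_command(series=[[0,0,-15,0,0,-0.5,0.9],[0,0,-10,0,0,0,0.9],[0,0,-5,0,0,0,0.9],[0,0,0,0,0,0,0.9]])

```text
clock: 15.92
ee_pos: [0.5893, 0.2289, 0.0227]
eef_rot: [-3.13, -0.266, -0.001]
force: [-0.7, -0.8, 1.6]
gripper_width: 0.0181
grasp_force: 15.0
```

Request:
arm_command(series=[[0,0,0,0,0,0,0.73],[0,0,0,0,0,0,0.73],[0,0,40,0,0,0,0.73],[0,0,60,0,0,0,0.6],[-5,10,50,0,0,10,0.6]])

```text
clock: 16.55
ee_pos: [0.5844, 0.2385, 0.1747]
eef_rot: [3.094, 0.542, 0.002]
force: [0.4, 0.8, -0.3]
gripper_width: 0.0351
grasp_force: 0.0
```

Request:
arm_command(series=[[-7,35,0,0,0,10,0.6],[-7,35,0,0,0,10,0.6],[-7,35,0,0,0,10,0.6],[-7,35,0,0,0,10,0.6],[-6,17,-20,0,0,10,0.6]])

```text
clock: 17.18
ee_pos: [0.5501, 0.3978, 0.1534]
eef_rot: [2.571, 1.804, 0.005]
force: [0.8, -0.9, 0.3]
gripper_width: 0.0349
grasp_force: 0.0
```

Request:
arm_command(series=[[0,0,-40,0,0,10.2,0.6],[0,0,-40,0,0,0,0.6],[0,0,-25,0,0,0,0.6],[0,0,0,0,0,0,0.6]])

```text
clock: 17.68
ee_pos: [0.5493, 0.3954, 0.0456]
eef_rot: [-2.408, -2.017, 0.006]
force: [-0.5, 0.2, 0.2]
gripper_width: 0.0351
grasp_force: 0.0
```

```bash
python3 - <<'E'
from h import *
st(); d=grab('side','s2.png')
cv2.imwrite('pics/s2a.png',cv2.resize(d['pixels'][85:345,160:390,::-1],None,fx=2.3,fy=2.3,interpolation=cv2.INTER_CUBIC))
E
```

```text
{'clock': 17.675, 'qpos': [0.451, 0.831, 1.177, -0.0, 1.137, 0.627], 'ee_pos': [0.549, 0.395, 0.046], 'eef_rot': [-2.408, -2.017, 0.006], 'force': [-0.501, 0.219, 0.196], 'gripper_width': 0.035, 'grasp_force': 0.0}
```

View pics/s2a.png

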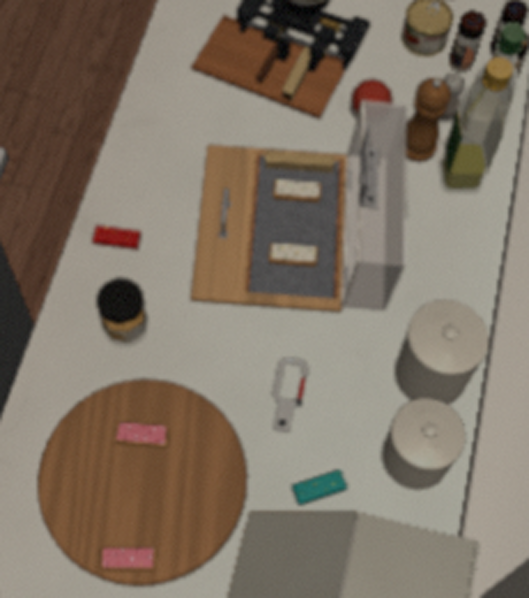

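Request:
arm_command(series=[[1,1,-25,0,0,0,0.6],[0,0,-10,0,0,0,0.6],[0,0,0,0,0,0,0.9],[0,0,0,0,0,0,0.9],[0,0,0,0,0,0,0.9]])

```text
clock: 18.35
ee_pos: [0.5517, 0.3971, 0.0137]
eef_rot: [2.408, 2.017, 0.003]
force: [0.4, -0.7, 4.3]
gripper_width: 0.0179
grasp_force: 15.0
```

Request:
arm_command(series=[[0,0,30,0,0,0,0.9],[0,0,60,0,0,0,0.9],[0,-10,60,0,0,-10,0.9],[0,-50,15,0,0,-10,0.9],[0,-55,0,0,0,-10,0.9]])

```text
clock: 18.98
ee_pos: [0.5514, 0.281, 0.1795]
eef_rot: [2.851, 1.319, 0.006]
force: [1.1, -0.8, -0.6]
gripper_width: 0.0178
grasp_force: 15.0
```

Request:
arm_command(series=[[0,-55,0,0,0,-10,0.9],[0,-55,0,0,0,-10,0.9],[10,-55,0,0,0,-10,0.9],[30,-50,0,0,0,-10.2,0.9],[33,-37,0,0,0,0,0.9]])

```text
clock: 19.6
ee_pos: [0.6249, 0.0276, 0.1783]
eef_rot: [3.13, 0.261, 0.002]
force: [0.6, 1.6, 0.3]
gripper_width: 0.0177
grasp_force: 15.0
```

Request:
arm_command(series=[[0,0,-40,0,0,0,0.9],[0,0,-50,0,0,0,0.9],[0,0,-30,0,0,0,0.9],[0,0,0,0,0,0,0.9]])

```text
clock: 20.1
ee_pos: [0.6231, 0.0299, 0.0559]
eef_rot: [-3.129, -0.266, 0.006]
force: [-0.3, -0.6, 0.8]
gripper_width: 0.0177
grasp_force: 15.0
```

```bash
python3 - <<'E'
from h import *
st(); print(c2w(5,-101,(614.9,24.8)))
E
```

```text
{'clock': 20.1, 'qpos': [-0.14, 0.713, 1.372, -0.0, 1.06, 1.262], 'ee_pos': [0.623, 0.03, 0.056], 'eef_rot': [-3.129, -0.266, 0.006], 'force': [-0.253, -0.562, 0.786], 'gripper_width': 0.018, 'grasp_force': 14.998}
[623.9  29.9]
```

Request:
arm_command(series=[[1,0,-18,0,0,0,0.9],[0,0,-12,0,0,0,0.9],[0,0,-5,0,0,0,0.9],[0,0,0,0,0,0,0.9]])

```text
clock: 20.6
ee_pos: [0.6254, 0.0299, 0.0229]
eef_rot: [3.13, 0.266, 0.001]
force: [-0.7, -0.2, -0.0]
gripper_width: 0.0179
grasp_force: 15.0
```

Request:
arm_command(series=[[0,0,0,0,0,0,0.73],[0,0,0,0,0,0,0.73],[0,0,40,0,0,0,0.73],[0,0,60,0,0,0,0.6],[-10,5,55,0,0,0,0.6]])

```text
clock: 21.22
ee_pos: [0.6152, 0.0346, 0.1794]
eef_rot: [3.13, 0.265, 0.001]
force: [0.6, -0.3, 0.0]
gripper_width: 0.0355
grasp_force: 0.0
```

Request:
arm_command(series=[[-35,45,0,0,0,9,0.6],[-35,50,0,0,0,10,0.6],[-35,55,0,0,0,10,0.6],[-35,55,0,0,0,10,0.6],[-20,50,0,0,0,10,0.6]])

```text
clock: 21.85
ee_pos: [0.4566, 0.2869, 0.1779]
eef_rot: [2.733, 1.548, 0.001]
force: [0.5, 0.1, 0.2]
gripper_width: 0.0353
grasp_force: 0.0
```

Request:
arm_command(series=[[0,10,0,0,0,10,0.6],[0,0,0,0,0,10,0.6],[0,0,0,0,0,0,0.6],[0,0,0,0,0,0,0.6]])

```text
clock: 22.35
ee_pos: [0.4581, 0.2951, 0.1775]
eef_rot: [2.433, 1.988, 0.0]
force: [-0.5, -1.4, -0.1]
gripper_width: 0.035
grasp_force: 0.0
```

```bash
python3 - <<'E'
from h import *
st()
d=grab('wrist','w4.png')
hsv=cv2.cvtColor(d['pixels'],cv2.COLOR_RGB2HSV).astype(int);H,S,V=hsv[...,0],hsv[...,1],hsv[...,2]
for n,m,z in(('board',S>70,.010),('rib',(V<105)&(S>140),.024)):
    k=np.zeros(m.shape,bool);k[0:200,120:420]=1
    for c in cv2.findContours((m&k).astype(np.uint8),cv2.RETR_EXTERNAL,cv2.CHAIN_APPROX_NONE)[0]+(cv2.findContours((m&k).astype(np.uint8),cv2.RETR_CCOMP,cv2.CHAIN_APPROX_NONE)[0] if n=='rib' else ()):
        if cv2.contourArea(c)<300: continue
        w=onz(d,c.reshape(-1,2)+0.,z)[:,:2]*1000; print(n,cv2.minAreaRect(w.astype(np.float32)),c.reshape(-1,2).min(0),c.reshape(-1,2).max(0))
s=grab('side');blobs(s,'pink',.037,(170,230,280,360)); blobs(s,'white',.035,(270,160,304,205))
E
```

```text
{'clock': 22.35, 'qpos': [0.357, 0.41, 1.526, -0.0, 1.206, 0.558], 'ee_pos': [0.458, 0.295, 0.178], 'eef_rot': [2.433, 1.988, 0.0], 'force': [-0.506, -1.356, -0.115], 'gripper_width': 0.035, 'grasp_force': 0.0}
board ((585.5303344726562, 247.16200256347656), (121.08392333984375, 20.597261428833008), 9.808331489562988) [319 164] [419 199]
board ((500.8162841796875, 405.60687255859375), (113.4313735961914, 220.14747619628906), 78.80289459228516) [165   0] [389 119]
rib ((500.7571105957031, 406.5030212402344), (78.49690246582031, 12.77676010131836), 78.3724365234375) [270  14] [284 101]
rib ((500.7571105957031, 406.5030212402344), (78.49690246582031, 12.77676010131836), 78.3724365234375) [270  14] [284 101]
pink c=(514.7,-385.3) 56.4x16.7 ang 14.6 [215. 327.]
pink c=(486.0,-228.8) 54.6x19.1 ang 10.8 [221. 273.]
white c=(617.8,75.6) 54.8x18.2 ang 13.3 [287. 194.]
white c=(599.3,178.7) 54.5x18.2 ang 7.9 [289. 167.]
```

View pics/w4.png

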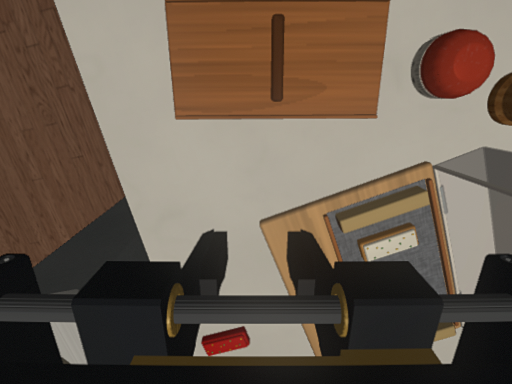

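Request:
arm_command(newtons=40, series=[[14,37,-30,0,0,0,0.6],[14,37,-40,0,0,0,0.6],[14,37,-40,0,0,0,0.6],[0,0,-25,0,0,0,0.6],[0,0,0,0,0,0,0.6]])

```text
clock: 23.08
ee_pos: [0.4992, 0.4058, 0.0405]
eef_rot: [-2.43, -1.99, 0.006]
force: [-0.2, -0.4, 0.0]
gripper_width: 0.0356
grasp_force: 0.0
```

Request:
arm_command(series=[[0,0,-20,0,0,0,0.6],[0,0,0,0,0,0,0.6]])

```text
clock: 23.32
ee_pos: [0.4997, 0.4057, 0.0217]
eef_rot: [-2.43, -1.991, 0.003]
force: [0.1, -0.3, -0.2]
gripper_width: 0.0351
grasp_force: 0.0
```

Request:
arm_command(series=[[1,1,-9.5,0,0,0,0.6],[0,0,0,0,0,0,0.6],[0,0,0,0,0,0,0.95],[0,0,0,0,0,0,0.95],[0,0,0,0,0,0,0.95]])

```text
clock: 23.95
ee_pos: [0.5012, 0.4073, 0.0133]
eef_rot: [2.429, 1.992, 0.001]
force: [-0.6, -0.9, 0.8]
gripper_width: 0.0119
grasp_force: 40.0
```

```bash
python3 - <<'E'
from h import *
st()
E
```

```text
{'clock': 23.95, 'qpos': [0.501, 0.81, 1.316, -0.0, 1.015, 0.698], 'ee_pos': [0.501, 0.407, 0.013], 'eef_rot': [2.429, 1.992, 0.001], 'force': [-0.576, -0.946, 0.768], 'gripper_width': 0.012, 'grasp_force': 40.0}
```

Request:
arm_command(series=[[0,0,30,0,0,0,0.95],[0,0,40,0,0,0,0.95],[0,0,50,0,0,0,0.95],[0,0,50,0,0,0,0.95],[0,0,0,0,0,0,0.95]])

```text
clock: 24.58
ee_pos: [0.5022, 0.408, 0.1871]
eef_rot: [2.428, 1.991, 0.011]
force: [0.1, 0.3, -2.2]
gripper_width: 0.0114
grasp_force: 40.0
```

```bash
python3 - <<'E'
from h import *
st();print(c2w(5,0,(614.9,24.8)))
E
```

```text
{'clock': 24.575, 'qpos': [0.502, 0.62, 1.168, 0.0, 1.346, 0.699], 'ee_pos': [0.502, 0.408, 0.187], 'eef_rot': [2.428, 1.991, 0.011], 'force': [0.075, 0.292, -2.239], 'gripper_width': 0.011, 'grasp_force': 39.999}
[606.7 129.4]
```

Request:
arm_command(series=[[0,-15,0,0,0,-10,0.95],[0,-30,0,0,0,-10,0.95],[0,-40,0,0,0,-10,0.95],[0,-45,0,0,0,-10,0.95],[0,-45,0,0,0,-10,0.95]])

```text
clock: 25.2
ee_pos: [0.5002, 0.2308, 0.1813]
eef_rot: [-3.046, -0.77, 0.004]
force: [0.4, -0.5, -0.8]
gripper_width: 0.0114
grasp_force: 40.0
```

Request:
arm_command(series=[[10,-45,0,0,0,-10,0.95],[40,-45,0,0,0,-8.9,0.95],[55,-13,0,0,0,0,0.95],[0,0,-40,0,0,0,0.95],[0,0,-40,0,0,0,0.95]])

```text
clock: 25.82
ee_pos: [0.6055, 0.1289, 0.0999]
eef_rot: [-3.13, -0.267, 0.004]
force: [0.2, 0.9, -2.4]
gripper_width: 0.0115
grasp_force: 40.0
```

Request:
arm_command(series=[[0,0,0,0,0,0,0.95],[0,0,0,0,0,0,0.95]])

```text
clock: 26.08
ee_pos: [0.6065, 0.1294, 0.1041]
eef_rot: [3.13, 0.269, 0.002]
force: [-0.4, 0.1, -1.2]
gripper_width: 0.0116
grasp_force: 40.0
```

```bash
python3 - <<'E'
from h import *
st(); d=grab('wrist','w5.png')
E
```

```text
{'clock': 26.075, 'qpos': [0.022, 0.644, 1.355, -0.0, 1.141, 1.421], 'ee_pos': [0.606, 0.129, 0.104], 'eef_rot': [3.13, 0.269, 0.002], 'force': [-0.436, 0.143, -1.195], 'gripper_width': 0.012, 'grasp_force': 39.999}
```

View pics/w5.png

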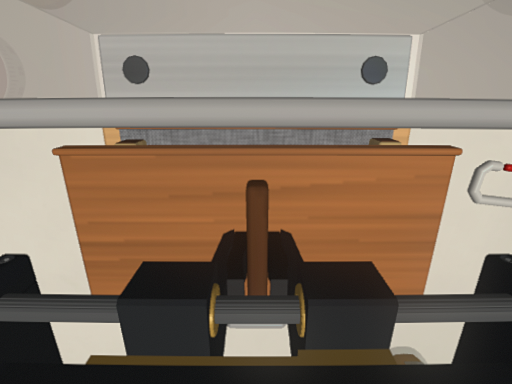

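Request:
arm_command(series=[[-30,-5,30,0,0,0,0.95],[-50,-8,20,0,0,0,0.95],[-50,-9,0,0,0,5,0.95],[0,0,0,0,0,10,0.95],[0,0,0,0,0,10,0.95]])

```text
clock: 26.75
ee_pos: [0.4764, 0.1073, 0.155]
eef_rot: [2.994, 0.948, 0.006]
force: [0.3, 0.6, -1.9]
gripper_width: 0.0114
grasp_force: 40.0
```

Request:
arm_command(series=[[0,0,0,0,0,10,0.95],[0,0,0,0,0,10,0.95],[0,0,0,0,0,10,0.95],[0,0,0,0,0,10,0.95],[0,0,0,0,0,10,0.95]])

```text
clock: 27.38
ee_pos: [0.4766, 0.1074, 0.1546]
eef_rot: [2.312, 2.124, 0.004]
force: [0.3, -0.3, -1.8]
gripper_width: 0.0116
grasp_force: 40.0
```

Request:
arm_command(series=[[0,0,0,0,0,10,0.95],[0,0,0,0,0,10,0.95],[0,0,0,0,0,10,0.95],[0,0,0,0,0,10,0.95],[0,0,0,0,0,10,0.95]])

```text
clock: 28.0
ee_pos: [0.4767, 0.1074, 0.1547]
eef_rot: [1.197, 2.901, 0.002]
force: [-0.4, -0.7, -1.7]
gripper_width: 0.0116
grasp_force: 40.0
```

Request:
arm_command(series=[[0,0,0,0,0,10,0.95],[0,0,0,0,0,10,0.95],[0,0,0,0,0,10,0.95],[0,0,0,0,0,10,0.95],[0,0,0,0,0,10,0.95]])

```text
clock: 28.62
ee_pos: [0.4767, 0.1074, 0.1547]
eef_rot: [-0.141, 3.135, -0.0]
force: [-0.5, 0.3, -1.5]
gripper_width: 0.0114
grasp_force: 40.0
```

Request:
arm_command(series=[[0,0,0,0,0,5,0.95],[0,0,0,0,0,0,0.95],[0,0,0,0,0,0,0.95]])

```text
clock: 29.0
ee_pos: [0.4763, 0.1073, 0.1537]
eef_rot: [-0.266, 3.129, -0.0]
force: [-1.0, -0.6, -1.8]
gripper_width: 0.0115
grasp_force: 40.0
```

```bash
python3 - <<'E'
from h import *
st()
from scipy.spatial.transform import Rotation as R
print(R.from_rotvec(telemetry.read_state()['eef_rot']).as_matrix().round(4))
E
```

```text
{'clock': 29.0, 'qpos': [-0.019, 0.32, 1.725, 0.0, 1.095, -1.759], 'ee_pos': [0.476, 0.107, 0.154], 'eef_rot': [-0.266, 3.129, -0.0], 'force': [-1.039, -0.608, -1.793], 'gripper_width': 0.012, 'grasp_force': 39.999}
[[-9.857e-01 -1.687e-01  1.500e-03]
 [-1.687e-01  9.857e-01  0.000e+00]
 [-1.500e-03 -3.000e-04 -1.000e+00]]
```

Request:
arm_command(series=[[40,7,0,0,0,0,0.95],[50,8,-10,0,0,0,0.95],[40,7,-30,0,0,0,0.95],[0,0,-30,0,0,0,0.95],[0,0,0,0,0,0,0.95]])

```text
clock: 29.62
ee_pos: [0.6049, 0.1293, 0.081]
eef_rot: [0.267, -3.126, -0.0]
force: [0.2, 0.1, -0.7]
gripper_width: 0.0119
grasp_force: 40.0
```

Request:
arm_command(series=[[0,0,-15,0,0,0,0.95],[0,0,0,0,0,0,0.95],[0,0,0,0,0,0,0.95]])

```text
clock: 30.0
ee_pos: [0.6063, 0.1293, 0.0689]
eef_rot: [-0.268, 3.129, -0.0]
force: [0.0, 0.1, -1.6]
gripper_width: 0.0113
grasp_force: 40.0
```

```bash
python3 - <<'E'
from h import *
st(); d=grab('side','s3.png')
E
```

```text
{'clock': 30.0, 'qpos': [0.021, 0.686, 1.383, -0.0, 1.071, -1.72], 'ee_pos': [0.606, 0.129, 0.069], 'eef_rot': [-0.268, 3.129, -0.0], 'force': [0.003, 0.147, -1.553], 'gripper_width': 0.011, 'grasp_force': 39.999}
```

Request:
arm_command(series=[[0.5,0,-8,0,0,0,0.95],[0,0,-5,0,0,0,0.95],[0,0,-2,0,0,0,0.95],[0,0,0,0,0,0,0.95]])

```text
clock: 30.55
ee_pos: [0.6066, 0.1293, 0.0533]
eef_rot: [0.269, -3.13, 0.0]
force: [-1.7, -0.6, 2.8]
gripper_width: 0.0117
grasp_force: 40.0
```

Request:
arm_command(newtons=10, series=[[0,0,0,0,0,0,0.6],[0,0,0,0,0,0,0.6],[0,0,30,0,0,0,0.58],[0,0,50,0,0,0,0.58],[-40,-7,50,0,0,0,0.58]])

```text
clock: 31.18
ee_pos: [0.5683, 0.1223, 0.1826]
eef_rot: [-0.268, 3.129, -0.0]
force: [0.1, -0.6, 1.0]
gripper_width: 0.037
grasp_force: 0.0
```

Request:
arm_command(series=[[-60,-10,40,0,0,0,0.58],[0,0,0,0,0,0,0.58],[0,0,0,0,0,0,0.58]])

```text
clock: 31.55
ee_pos: [0.5166, 0.1139, 0.2154]
eef_rot: [-0.268, 3.13, 0.0]
force: [-0.5, -0.1, -0.2]
gripper_width: 0.037
grasp_force: 0.0
```

```bash
python3 - <<'E'
from h import *
st(); d=grab('wrist','w6.png')
hsv=cv2.cvtColor(d['pixels'],cv2.COLOR_RGB2HSV).astype(int);H,S,V=hsv[...,0],hsv[...,1],hsv[...,2]
s=grab('side','s4.png');blobs(s,'pink',.037,(170,230,280,360))
a=cv2.resize(s['pixels'][120:260,200:350],(600,560),interpolation=cv2.INTER_CUBIC)
cv2.imwrite('pics/m1.png',np.hstack([cv2.resize(d['pixels'],(746,560))[:, :],a])[:,:,::-1][:,:] if 0 else cv2.resize(np.hstack([cv2.resize(d['pixels'],(746,560)),a]),(800,333))[:,:,::-1])
E
```

```text
{'clock': 31.55, 'qpos': [-0.005, 0.341, 1.522, 0.0, 1.279, -1.746], 'ee_pos': [0.517, 0.114, 0.215], 'eef_rot': [-0.268, 3.13, 0.0], 'force': [-0.507, -0.097, -0.201], 'gripper_width': 0.037, 'grasp_force': 0.0}
pink c=(514.7,-385.3) 56.4x16.7 ang 14.6 [215. 327.]
pink c=(486.1,-229.9) 53.7x18.4 ang 14.6 [221. 273.]
```

View pics/m1.png

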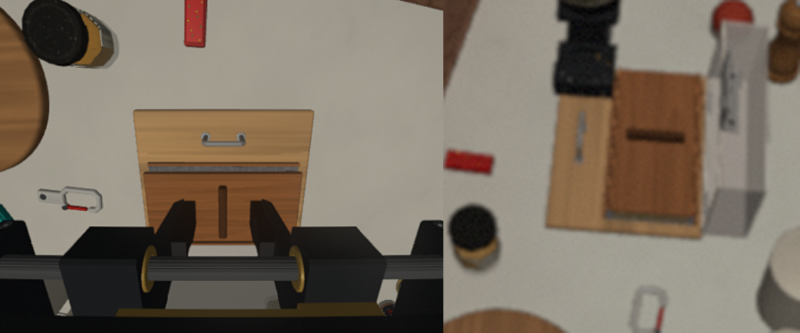

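```bash
python3 - <<'E'
from h import *
d=grab('wrist')
hsv=cv2.cvtColor(d['pixels'],cv2.COLOR_RGB2HSV).astype(int);H,S,V=hsv[...,0],hsv[...,1],hsv[...,2]
# board front edge line & sides (scaled coords: 0.594)
k=np.zeros(H.shape,bool);k[200:300,150:370]=1
F=[];Lf=[];Rt=[]
m=(H<14)&(S>120)
for c in range(185,335,15):
    r=np.where(m[190:240,c])[0]; F.append((c,190+r[0]))
for r in range(212,232,3):
    q=np.where(m[r,140:380])[0]; Lf.append((140+q[0],r)); Rt.append((140+q[-1],r))
for n,P in (('F',F),('side1',Lf),('side2',Rt)):
    w=onz(d,P,.05)[:,:2]*1000; print(n,P[0],P[-1],np.c_[w@EX-614.9,w@EY-24.8].round(1)[[0,len(P)//2,-1]].tolist())
E
```

```text
F (185, np.int64(190)) (320, np.int64(190)) [[-65.9, -84.9], [-65.8, 3.3], [-65.8, 73.8]]
side1 (np.int64(167), 212) (np.int64(169), 230) [[-37.8, -109.0], [-25.9, -109.0], [-13.7, -109.1]]
side2 (np.int64(347), 212) (np.int64(345), 230) [[-37.7, 108.6], [-25.8, 108.7], [-13.6, 108.7]]
```

Request:
arm_command(series=[[-5,-55,-10,0,0,0,0.58],[-5,-58,-10,0,0,0,0.58],[-5,-58,-10,0,0,0,0.58],[-5,-58,-10,0,0,0,0.58],[-5,-58,-10,0,0,0,0.58]])

```text
clock: 32.33
ee_pos: [0.4911, -0.1751, 0.1646]
eef_rot: [0.268, -3.129, -0.001]
force: [1.3, 0.3, 0.8]
gripper_width: 0.0372
grasp_force: 0.0
```

Request:
arm_command(series=[[-6,-50,-10,0,0,0,0.58],[0,-6,-45,0,0,0,0.58],[0,0,-45,0,0,0,0.58],[0,0,0,0,0,0,0.58],[0,0,0,0,0,0,0.58]])

```text
clock: 32.95
ee_pos: [0.4861, -0.2295, 0.067]
eef_rot: [-0.269, 3.129, -0.002]
force: [-0.7, 0.5, 0.4]
gripper_width: 0.037
grasp_force: 0.0
```

Request:
arm_command(series=[[0,0,-30,0,0,0,0.58],[0,0,-13,0,0,0,0.58],[0,0,0,0,0,0,0.58],[0,0,0,0,0,0,0.8],[0,0,0,0,0,0,0.8]])

```text
clock: 33.58
ee_pos: [0.4858, -0.2295, 0.024]
eef_rot: [-0.269, 3.129, -0.002]
force: [-0.2, 0.4, 5.5]
gripper_width: 0.0278
grasp_force: 10.0
```

Request:
arm_command(series=[[0,0,0,0,0,0,0.8],[0,0,40,0,0,0,0.8],[0,0,50,0,0,0,0.8],[10,40,40,0,0,0,0.8],[25,55,0,0,0,0,0.8]])

```text
clock: 34.2
ee_pos: [0.5215, -0.1344, 0.1564]
eef_rot: [-0.264, 3.125, -0.006]
force: [-0.3, 0.1, -1.3]
gripper_width: 0.028
grasp_force: 10.0
```

Request:
arm_command(series=[[25,58,0,0,0,0,0.8],[25,58,0,0,0,0,0.8],[25,58,0,0,0,0,0.8],[20,38,-20,0,0,0,0.8],[0,0,-35,0,0,0,0.8]])

```text
clock: 34.83
ee_pos: [0.6157, 0.0789, 0.0981]
eef_rot: [-0.274, 3.126, -0.0]
force: [0.4, -0.5, -0.2]
gripper_width: 0.0278
grasp_force: 10.0
```

Request:
arm_command(series=[[0,0,-20,0,0,0,0.8],[0,0,0,0,0,0,0.8],[0,0,0,0,0,0,0.8]])

```text
clock: 35.2
ee_pos: [0.615, 0.076, 0.0791]
eef_rot: [-0.268, 3.128, -0.0]
force: [-0.6, 0.8, -0.1]
gripper_width: 0.0278
grasp_force: 10.0
```

```bash
python3 - <<'E'
from h import *
st();s=grab('side');blobs(s,'pink',.037,(170,230,280,360))
E
```

```text
{'clock': 35.2, 'qpos': [-0.066, 0.672, 1.377, -0.0, 1.09, -1.808], 'ee_pos': [0.615, 0.076, 0.079], 'eef_rot': [-0.268, 3.128, -0.0], 'force': [-0.647, 0.78, -0.056], 'gripper_width': 0.028, 'grasp_force': 9.999}
pink c=(514.6,-385.3) 56.2x16.7 ang 14.6 [215. 327.]
```

Request:
arm_command(series=[[0.5,1.5,-14,0,0,0,0.8],[0,0,-9,0,0,0,0.8],[0,0,-3,0,0,0,0.8],[0,0,0,0,0,0,0.8]])

```text
clock: 35.75
ee_pos: [0.6149, 0.0776, 0.0517]
eef_rot: [0.269, -3.13, -0.0]
force: [-1.2, 0.3, 1.1]
gripper_width: 0.0278
grasp_force: 10.0
```

Request:
arm_command(series=[[0,0,0,0,0,0,0.58],[0,0,0,0,0,0,0.58],[0,0,40,0,0,0,0.58],[0,0,55,0,0,0,0.58],[-10,-40,20,0,0,0,0.58]])

```text
clock: 36.38
ee_pos: [0.606, 0.0387, 0.1701]
eef_rot: [-0.273, 3.124, -0.001]
force: [0.1, -0.2, -0.6]
gripper_width: 0.0368
grasp_force: 0.0
```

Request:
arm_command(series=[[-13,-58,0,0,0,1,0.5],[-13,-58,0,0,0,1,0.5],[-13,-58,0,0,0,1,0.5],[-13,-58,0,0,0,1,0.5],[-13,-58,0,0,0,1,0.5]])

```text
clock: 37.0
ee_pos: [0.5393, -0.2543, 0.1669]
eef_rot: [-0.406, 3.115, -0.0]
force: [1.1, -0.2, 0.2]
gripper_width: 0.0438
grasp_force: 0.0
```

Request:
arm_command(series=[[-13,-58,0,0,0,0,0.5],[-13,-58,-20,0,0,0,0.5],[0,-16,-40,0,0,0,0.5],[0,0,-30,0,0,0,0.5],[0,0,0,0,0,0,0.5]])

```text
clock: 37.62
ee_pos: [0.5131, -0.3835, 0.0748]
eef_rot: [0.404, -3.113, -0.006]
force: [0.3, -0.5, -0.2]
gripper_width: 0.0439
grasp_force: 0.0
```

```bash
python3 - <<'E'
from h import *
st();s=grab('side');blobs(s,'pink',.065,(260,150,310,215)); w=grab('wrist'); blobs(w,'pink',.037)
E
```

```text
{'clock': 37.625, 'qpos': [-0.824, 0.722, 1.299, 0.0, 1.125, -2.653], 'ee_pos': [0.513, -0.384, 0.075], 'eef_rot': [0.404, -3.113, -0.006], 'force': [0.256, -0.539, -0.215], 'gripper_width': 0.044, 'grasp_force': 0.0}
pink c=(511.6,-385.8) 59.1x21.8 ang 15.3 [256. 212.]
```

Request:
arm_command(series=[[0,-1,-30,0,0,0,0.55],[0,0,-20,0,0,0,0.55],[0,0,0,0,0,0,0.55],[0,0,0,0,0,0,0.8],[0,0,0,0,0,0,0.8]])

```text
clock: 38.35
ee_pos: [0.5145, -0.3856, 0.0282]
eef_rot: [-0.405, 3.114, -0.003]
force: [-0.2, 1.0, 3.1]
gripper_width: 0.0279
grasp_force: 10.0
```

Request:
arm_command(series=[[0,0,0,0,0,0,0.8],[0,0,40,0,0,0,0.8],[0,0,55,0,0,0,0.8],[0,40,55,0,0,0,0.8],[8,58,0,0,0,-1,0.8]])

```text
clock: 38.98
ee_pos: [0.5228, -0.2913, 0.1766]
eef_rot: [-0.373, 3.114, -0.009]
force: [0.6, -0.3, -1.7]
gripper_width: 0.0283
grasp_force: 10.0
```

Request:
arm_command(series=[[10,58,0,0,0,-1,0.8],[10,58,0,0,0,-1,0.8],[10,58,0,0,0,-1,0.8],[10,58,0,0,0,-1,0.8],[10,58,0,0,0,-0.3,0.8]])

```text
clock: 39.6
ee_pos: [0.5721, 0.0014, 0.1727]
eef_rot: [-0.26, 3.13, -0.0]
force: [0.8, -0.8, -0.8]
gripper_width: 0.0282
grasp_force: 10.0
```

Request:
arm_command(series=[[10,58,0,0,0,0,0.8],[10,58,0,0,0,0,0.8],[5,50,-10,0,0,0,0.8],[0,12,-40,0,0,0,0.8],[0,0,-20,0,0,0,0.8]])

```text
clock: 40.22
ee_pos: [0.596, 0.1788, 0.1004]
eef_rot: [0.263, -3.128, 0.0]
force: [0.4, -0.0, -1.3]
gripper_width: 0.0278
grasp_force: 10.0
```

Request:
arm_command(series=[[0,0,0,0,0,0,0.8],[0,0,0,0,0,0,0.8]])

```text
clock: 40.48
ee_pos: [0.5976, 0.1774, 0.1037]
eef_rot: [-0.26, 3.129, 0.0]
force: [0.1, 0.3, 0.3]
gripper_width: 0.0277
grasp_force: 10.0
```

```bash
python3 - <<'E'
from h import *
st();print(c2w(5,52,(614.9,24.8)));s=grab('side');blobs(s,'pink',.065,(170,150,310,360),30); w=grab('wrist','w7.png'); blobs(w,'pink',.065)
E
```

```text
{'clock': 40.475, 'qpos': [0.101, 0.65, 1.345, -0.0, 1.145, -1.636], 'ee_pos': [0.598, 0.177, 0.104], 'eef_rot': [-0.26, 3.129, 0.0], 'force': [0.107, 0.299, 0.299], 'gripper_width': 0.028, 'grasp_force': 10.0}
[597.9 180.7]
pink c=(615.8,76.6) 54.6x20.0 ang 8.0 [287. 190.]
pink c=(622.8,181.0) 80.4x30.0 ang 9.4 [257. 245.]
pink c=(611.6,77.7) 59.9x21.8 ang 9.9 [118. 213.]
```

Request:
arm_command(series=[[0,3,-25,0,0,0,0.8],[0,0,-15,0,0,0,0.8],[0,0,-5,0,0,0,0.8],[0,0,0,0,0,0,0.8]])

```text
clock: 41.08
ee_pos: [0.5972, 0.1805, 0.0577]
eef_rot: [-0.26, 3.13, -0.0]
force: [-0.1, 0.4, -0.2]
gripper_width: 0.0276
grasp_force: 10.0
```

Request:
arm_command(series=[[0,0,-2,0,0,0,0.8],[0,0,0,0,0,0,0.8]])

```text
clock: 41.32
ee_pos: [0.5975, 0.1806, 0.0562]
eef_rot: [-0.26, 3.129, -0.0]
force: [-1.2, 0.9, 2.6]
gripper_width: 0.0284
grasp_force: 10.0
```

Request:
arm_command(series=[[0,0,0,0,0,0,0.58],[0,0,0,0,0,0,0.58],[0,0,40,0,0,0,0.58],[0,0,55,0,0,0,0.58],[-30,-10,60,0,0,0,1]])

```text
clock: 41.95
ee_pos: [0.5695, 0.1713, 0.207]
eef_rot: [-0.261, 3.131, 0.0]
force: [0.2, 0.3, 0.0]
gripper_width: 0.029
grasp_force: 0.0
```

Request:
arm_command(series=[[-30,-20,40,0,0,0,1],[0,0,0,0,0,0,1],[0,0,0,0,0,0,1]])

```text
clock: 42.32
ee_pos: [0.5393, 0.1514, 0.245]
eef_rot: [0.26, -3.13, -0.0]
force: [0.4, -0.1, -0.1]
gripper_width: 0.0004
grasp_force: 0.0
```

```bash
python3 - <<'E'
from h import *
st();w=grab('wrist','w8.png'); blobs(w,'pink',.065)
for p in((5,52),(5,-52),(108,0)):print(p,c2w(*p,(614.9,24.8)))
# tab measurement with side cam (top edge) 
s=grab('side','s8.png')
for th in (1.62,):
    for z,l in ((0,140),(0,195)):
        print([proj(s,np.array([[*c2w(75-l*np.cos(th),y,(614.9,24.8)),(18+l*np.sin(th))]])/1000).round(0).tolist() for y in(-46,46)])
E
```

```text
{'clock': 42.325, 'qpos': [0.065, 0.387, 1.378, 0.0, 1.378, -1.672], 'ee_pos': [0.539, 0.151, 0.245], 'eef_rot': [0.26, -3.13, -0.0], 'force': [0.422, -0.052, -0.141], 'gripper_width': 0.0, 'grasp_force': 0.0}
pink c=(591.3,179.2) 52.4x20.5 ang 9.9 [272. 212.]
pink c=(611.2,77.1) 58.1x20.9 ang 9.7 [190. 215.]
(5, 52) [597.9 180.7]
(5, -52) [615.6  78.2]
(108, 0) [708.3 146.9]
[[[315.0, 175.0]], [[316.0, 149.0]]]
[[[318.0, 165.0]], [[319.0, 139.0]]]
```

Request:
arm_command(series=[[50,-1,5,0,0,0,1],[50,-1,0,0,0,0,1],[50,-2,0,0,0,0,1],[23,-1,0,0,0,0,1],[0,0,0,0,0,0,1]])

```text
clock: 43.05
ee_pos: [0.7131, 0.1463, 0.2474]
eef_rot: [0.26, -3.127, -0.0]
force: [-0.0, -0.3, -0.3]
gripper_width: 0.0002
grasp_force: 0.0
```

Request:
arm_command(series=[[0,0,0,0,0,0,1],[0,0,0,0,0,0,1]])

```text
clock: 43.3
ee_pos: [0.7117, 0.1467, 0.2513]
eef_rot: [-0.261, 3.131, 0.0]
force: [-0.6, -0.4, 0.7]
gripper_width: 0.001
grasp_force: 0.0
```

```bash
python3 - <<'E'
from h import *
st(); s=grab('side','s9.png')
cv2.imwrite('pics/s9a.png',cv2.resize(s['pixels'][80:240,230:400,::-1],None,fx=3,fy=3,interpolation=cv2.INTER_CUBIC))
p=telemetry.read_state()['ee_pos']; q=np.array(p[:2])*1000; print('carrier',q@EX-614.9,q@EY-24.8)
E
```

```text
{'clock': 43.3, 'qpos': [0.043, 0.81, 0.675, 0.0, 1.656, -1.695], 'ee_pos': [0.712, 0.147, 0.251], 'eef_rot': [-0.261, 3.131, 0.0], 'force': [-0.603, -0.418, 0.672], 'gripper_width': 0.001, 'grasp_force': 0.0}
carrier 111.43747798676702 -0.8106325768114608
```

Request:
arm_command(series=[[0,0,-25,0,0,0,1],[0,0,-25,0,0,0,1],[0,0,-15,0,0,0,1],[0,0,0,0,0,0,1]])

```text
clock: 43.85
ee_pos: [0.712, 0.1464, 0.1853]
eef_rot: [0.26, -3.129, -0.0]
force: [-0.6, -0.8, 0.3]
gripper_width: 0.0003
grasp_force: 0.0
```

Request:
arm_command(series=[[-9.9,-1.7,0,0,0,0,1],[-9.9,-1.7,0,0,0,0,1],[-9.9,-1.7,0,0,0,0,1],[0,0,0,0,0,0,1]])

```text
clock: 44.35
ee_pos: [0.6828, 0.1413, 0.1875]
eef_rot: [-0.26, 3.129, -0.0]
force: [0.1, -0.1, -0.0]
gripper_width: 0.001
grasp_force: 0.2
```

Request:
arm_command(series=[[-9.9,-1.7,0,0,0,0,1],[-9.9,-1.7,0,0,0,0,1],[-9.9,-1.7,0,0,0,0,1],[-9.9,-1.7,0,0,0,0,1]])

```text
clock: 44.85
ee_pos: [0.6434, 0.1345, 0.1865]
eef_rot: [-0.26, 3.129, -0.0]
force: [1.1, -0.2, -1.1]
gripper_width: 0.0004
grasp_force: 0.4
```

```bash
python3 - <<'E'
from h import *
st(); s=grab('side','s10.png'); w=grab('scene','c10.png')
a=cv2.resize(s['pixels'][90:230,220:390],(510,420),interpolation=cv2.INTER_CUBIC)
b=cv2.resize(w['pixels'][120:230,150:300],(573,420),interpolation=cv2.INTER_CUBIC)
m=np.hstack([a,b]); cv2.imwrite('pics/m2.png',cv2.resize(m,(800,310))[:,:,::-1])
E
```

```text
{'clock': 44.85, 'qpos': [0.028, 0.647, 1.123, 0.0, 1.37, -1.709], 'ee_pos': [0.643, 0.134, 0.186], 'eef_rot': [-0.26, 3.129, -0.0], 'force': [1.119, -0.191, -1.097], 'gripper_width': 0.0, 'grasp_force': 0.396}
```

View pics/m2.png

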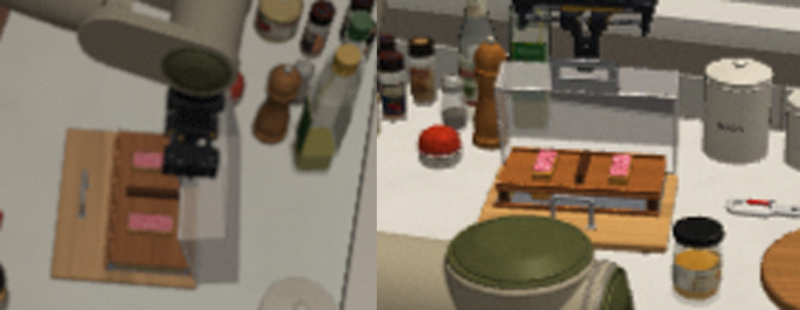

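Request:
arm_command(series=[[-9.9,-1.7,0,0,0,0,1],[-9.9,-1.7,0,0,0,0,1],[-9.9,-1.7,0,0,0,0,1],[-9.9,-1.7,0,0,0,0,1],[-9.9,-1.7,0,0,0,0,1]])

```text
clock: 45.58
ee_pos: [0.5931, 0.1259, 0.1859]
eef_rot: [-0.26, 3.131, 0.0]
force: [0.7, 0.0, -0.2]
gripper_width: 0.0006
grasp_force: 0.1
```

Request:
arm_command(series=[[0,0,40,0,0,0,1],[0,0,50,0,0,0,1],[0,0,20,0,0,0,1],[0,0,0,0,0,0,1],[0,0,0,0,0,0,1]])

```text
clock: 46.2
ee_pos: [0.5931, 0.1259, 0.2943]
eef_rot: [0.26, -3.129, -0.0]
force: [-0.1, 0.4, -0.7]
gripper_width: 0.0007
grasp_force: 0.0
```

```bash
python3 - <<'E'
from h import *
st(); s=grab('scene','c11.png')
def show(th): return proj(s,np.array([[*c2w(75-195*np.cos(th),y,(614.9,24.8)),(18+195*np.sin(th))] for y in(-46,46)])/1000).round().tolist()
for th in (1.6,1.2,1.0,.8,.5,.25,0): print(th,show(th))
E
```

```text
{'clock': 46.2, 'qpos': [0.016, 0.472, 1.127, -0.0, 1.545, -1.72], 'ee_pos': [0.593, 0.126, 0.294], 'eef_rot': [0.26, -3.129, -0.0], 'force': [-0.084, 0.42, -0.747], 'gripper_width': 0.001, 'grasp_force': 0.0}
1.6 [[238.0, 135.0], [214.0, 134.0]]
1.2 [[235.0, 146.0], [211.0, 145.0]]
1.0 [[234.0, 154.0], [210.0, 153.0]]
0.8 [[233.0, 163.0], [209.0, 162.0]]
0.5 [[232.0, 179.0], [207.0, 177.0]]
0.25 [[232.0, 192.0], [207.0, 191.0]]
0 [[231.0, 204.0], [207.0, 203.0]]
```

Request:
arm_command(series=[[0,-55,0,0,0,-10,1],[5,-55,0,0,0,-10,1],[10,-55,0,0,0,-10,0.7],[15,-55,-10,0,0,-10,0.6],[15,-55,-15,0,0,-10,0.5]])

```text
clock: 46.88
ee_pos: [0.6386, -0.1508, 0.2696]
eef_rot: [-1.095, -2.943, -0.0]
force: [0.3, -0.0, -0.6]
gripper_width: 0.0284
grasp_force: 0.0
```

Request:
arm_command(series=[[15,-50,-20,0,0,-10,0.5],[0,0,-20,0,0,-10,0.5],[0,0,-20,0,0,-10,0.5],[0,0,-10,0,0,-10,0.5],[0,0,0,0,0,-5.5,0.5]])

```text
clock: 47.5
ee_pos: [0.6529, -0.1988, 0.1982]
eef_rot: [-2.144, -2.29, 0.002]
force: [-0.0, -0.6, 1.1]
gripper_width: 0.0441
grasp_force: 0.0
```

Request:
arm_command(series=[[0,0,0,0,0,0,0.5],[0,0,0,0,0,0,0.5]])

```text
clock: 47.75
ee_pos: [0.6534, -0.199, 0.2003]
eef_rot: [-2.14, -2.299, 0.0]
force: [-0.4, -0.0, 0.5]
gripper_width: 0.044
grasp_force: 0.0
```

```bash
python3 - <<'E'
from h import *
st(); w=grab('wrist','w12.png'); s=grab('side','s12.png'); c=grab('scene','c12.png')
L=[(160+u/4,225+v/4) for u,v in ((688,100),(668,230),(685,180),(695,85))]
for z in (0,.1): print('canister',(onz(s,L,z)[:,:2]*1000).round().tolist())
hsv=cv2.cvtColor(w['pixels'],cv2.COLOR_RGB2HSV).astype(int);H,S,V=hsv[...,0],hsv[...,1],hsv[...,2]
blobs(w,'red',.0045,None,20)
# dark rivet hole & bright tail: print coarse gray around hook
g=cv2.cvtColor(w['pixels'],cv2.COLOR_RGB2GRAY)
def uv(p): return proj(w,np.array([[p[0],p[1],5]])/1000)[0].round().tolist()
for p in((653,-68),(656,-132),(660,-155),(661,-172)): print(p,uv(p))
m=np.hstack([cv2.resize(w['pixels'],(512,384)),cv2.resize(c['pixels'][120:230,150:300],(288,211))]) if 0 else None
A=cv2.resize(w['pixels'],(512,384)); B=cv2.resize(c['pixels'][130:230,160:290],(288,222),interpolation=cv2.INTER_CUBIC); C=cv2.resize(s['pixels'][130:230,230:360],(288,222),interpolation=cv2.INTER_CUBIC)
M=np.zeros((444,800,3),np.uint8);M[:384,:512]=A;M[:222,512:]=B;M[222:,512:]=C; cv2.imwrite('pics/m3.png',M[:,:,::-1])
E
```

```text
{'clock': 47.75, 'qpos': [-0.467, 0.703, 0.992, 0.0, 1.447, -0.539], 'ee_pos': [0.653, -0.199, 0.2], 'eef_rot': [-2.14, -2.299, 0.0], 'force': [-0.449, -0.024, 0.481], 'gripper_width': 0.044, 'grasp_force': 0.0}
canister [[794.0, -62.0], [798.0, -168.0], [803.0, -126.0], [797.0, -48.0]]
canister [[786.0, -103.0], [790.0, -201.0], [795.0, -162.0], [789.0, -90.0]]
red c=(669.2,-106.7) 30.6x4.9 ang -87.3 [277.  90.]
(653, -68) [265.0, 51.0]
(656, -132) [264.0, 111.0]
(660, -155) [265.0, 131.0]
(661, -172) [265.0, 145.0]
```

View pics/m3.png

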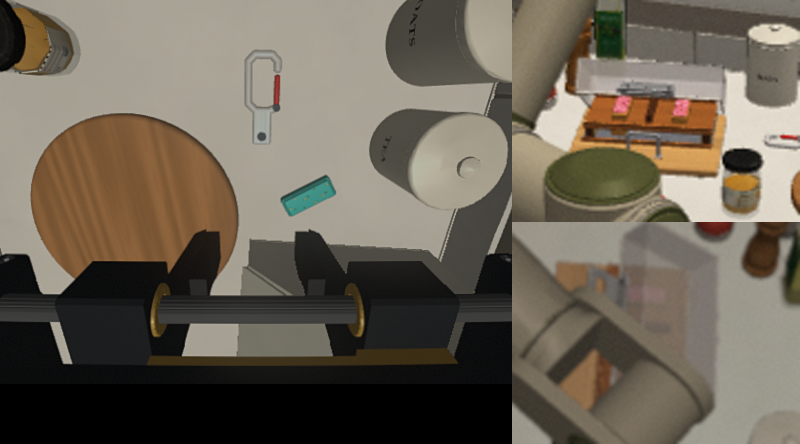

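```bash
python3 - <<'E'
from h import *
w=grab('wrist'); s=grab('side')
for z in (0,.2): print('box',(onz(s,[(267.5,307),(315,308)],z)[:,:2]*1000).round().tolist())
im=w['pixels'].astype(int); lab=cv2.cvtColor(w['pixels'],cv2.COLOR_RGB2LAB).astype(int)
bg=np.median(lab[40:150,290:340].reshape(-1,3),0); print(bg, lab[140,262],lab[120,256])
m=(np.abs(lab-bg).sum(2)>14).astype(np.uint8); k=np.zeros_like(m);k[35:160,235:295]=1;m*=k
c=max(cv2.findContours(m,cv2.RETR_EXTERNAL,cv2.CHAIN_APPROX_NONE)[0],key=cv2.contourArea).reshape(-1,2)
print('px',c.min(0),c.max(0))
for r in (55,70,85,100,115,120,125,130,135,140):
    q=np.where(m[r])[0]; 
    if len(q): p=onz(w,[(q[0]-.5,r),(q[-1]+.5,r)],.0075)[:,:2]*1000; print(r,q[0],q[-1],p.round(1).tolist(),p.mean(0).round(1))
e=onz(w,[(263,c[:,1].min()-.5),(262,c[:,1].max()+.5)],.0075)[:,:2]*1000; print('ends',e.round(1).tolist(),np.linalg.norm(e[0]-e[1]),np.degrees(np.arctan2(*(e[0]-e[1])[::-1])))
E
```

```text
box [[642.0, -285.0], [778.0, -253.0]]
box [[650.0, -333.0], [766.0, -306.0]]
[172. 128. 136.] [103 126 127] [175 126 132]
px [243  49] [281 144]
55 248 278 [[633.9, -73.4], [668.1, -71.0]] [651.  -72.2]
70 244 280 [[630.3, -89.2], [671.8, -86.2]] [651.  -87.7]
85 243 279 [[630.0, -105.1], [672.2, -102.1]] [ 651.1 -103.6]
100 243 279 [[630.9, -121.5], [673.7, -118.5]] [ 652.3 -120. ]
115 252 270 [[642.4, -137.6], [664.7, -136.0]] [ 653.6 -136.8]
120 252 271 [[642.8, -143.3], [666.4, -141.7]] [ 654.6 -142.5]
125 252 270 [[643.2, -149.1], [665.7, -147.5]] [ 654.5 -148.3]
130 252 270 [[643.5, -155.0], [666.2, -153.4]] [ 654.9 -154.2]
135 252 270 [[643.9, -160.9], [666.7, -159.3]] [ 655.3 -160.1]
140 252 269 [[644.3, -166.9], [666.0, -165.3]] [ 655.2 -166.1]
ends [[650.5, -65.7], [657.4, -171.4]] 105.93851100432654 93.7404172642867
```

Request:
arm_command(newtons=40, series=[[1.5,23,-40,0,0,-0.8,0.5],[0,23,-50,0,0,0,0.5],[0,0,-50,0,0,0,0.5],[0,0,-20,0,0,0,0.5],[0,0,0,0,0,0,0.5]])

```text
clock: 48.62
ee_pos: [0.655, -0.1533, 0.0405]
eef_rot: [-2.158, -2.282, 0.001]
force: [0.6, 0.0, -0.0]
gripper_width: 0.044
grasp_force: 0.0
```

Request:
arm_command(series=[[0,0,-20,0,0,0,0.5],[0,0,0,0,0,0,0.5],[0,0,0,0,0,0,0.5]])

```text
clock: 49.0
ee_pos: [0.6554, -0.1533, 0.0214]
eef_rot: [2.158, 2.282, 0.001]
force: [-0.1, 0.1, -0.8]
gripper_width: 0.0444
grasp_force: 0.0
```

```bash
python3 - <<'E'
from h import *
for i in range(3): st(); grab('wrist')
E
```

```text
{'clock': 49.0, 'qpos': [-0.403, 0.851, 1.209, 0.0, 1.081, -0.459], 'ee_pos': [0.655, -0.153, 0.021], 'eef_rot': [2.158, 2.282, 0.001], 'force': [-0.104, 0.135, -0.808], 'gripper_width': 0.044, 'grasp_force': 0.0}
{'clock': 49.05, 'qpos': [-0.403, 0.851, 1.209, -0.0, 1.081, -0.459], 'ee_pos': [0.655, -0.153, 0.022], 'eef_rot': [2.158, 2.282, 0.001], 'force': [-0.071, 1.168, 0.609], 'gripper_width': 0.044, 'grasp_force': 0.0}
{'clock': 49.1, 'qpos': [-0.403, 0.851, 1.209, 0.0, 1.08, -0.459], 'ee_pos': [0.655, -0.153, 0.021], 'eef_rot': [2.158, 2.282, 0.001], 'force': [0.02, 0.369, -0.078], 'gripper_width': 0.044, 'grasp_force': 0.0}
```

Request:
arm_command(series=[[0,0,-12,0,0,0,0.5],[0,0,-5,0,0,0,0.5],[0,0,-2,0,0,0,0.5],[0,0,0,0,0,0,0.5]])

```text
clock: 49.65
ee_pos: [0.6551, -0.153, 0.0016]
eef_rot: [-2.158, -2.283, 0.0]
force: [0.4, 0.7, 0.0]
gripper_width: 0.044
grasp_force: 0.0
```

Request:
arm_command(series=[[0,0,0,0,0,0,0.9],[0,0,0,0,0,0,0.9],[0,0,0,0,0,0,0.9]])

```text
clock: 50.02
ee_pos: [0.6552, -0.1531, 0.0019]
eef_rot: [2.158, 2.283, 0.0]
force: [0.0, 0.3, 1.3]
gripper_width: 0.0214
grasp_force: 40.0
```

Request:
arm_command(series=[[0,0,30,0,0,0,0.9],[0,0,50,0,0,0,0.9],[0,0,50,0,0,0,0.9],[0,0,0,0,0,0,0.9]])

```text
clock: 50.52
ee_pos: [0.6566, -0.1536, 0.1362]
eef_rot: [2.153, 2.278, 0.004]
force: [-0.2, -1.4, -0.9]
gripper_width: 0.0211
grasp_force: 40.0
```

```bash
python3 - <<'E'
from h import *
st(); c=grab('scene','c13.png'); s=grab('side','s13.png')
# compare tab edge in scene: dump the gray profile along mid column near staple/tab
def uv(x,y,z): return proj(c,np.array([[*c2w(x,y,(614.9,24.8)),z]])/1000)[0].round(1)
print('staple L/R/top',uv(-97,25.5,28),uv(-97,-25.5,28),uv(-97,0,60),'tab edge shut',uv(-120,46,22),uv(-120,-46,22),'hood front top',uv(-65,125,80),uv(-65,-125,80))
g=cv2.cvtColor(c['pixels'],cv2.COLOR_RGB2GRAY)
hs=cv2.cvtColor(c['pixels'],cv2.COLOR_RGB2HSV)
print('col219 S rows 180-215',hs[180:215,219,1].tolist()); print('prev'); 
p=cv2.cvtColor(cv2.imread('pics/scene0.png'),cv2.COLOR_BGR2HSV); 
q=cv2.cvtColor(cv2.imread('pics/c12.png'),cv2.COLOR_BGR2HSV); print(q[180:215,219,1].tolist())
E
```

```text
{'clock': 50.525, 'qpos': [-0.403, 0.724, 1.124, 0.0, 1.286, -0.459], 'ee_pos': [0.657, -0.154, 0.136], 'eef_rot': [2.153, 2.278, 0.004], 'force': [-0.231, -1.432, -0.875], 'gripper_width': 0.021, 'grasp_force': 39.997}
staple L/R/top [213.  197.9] [226.6 198.7] [219.8 190.7] tab edge shut [206.7 201.9] [231.3 203.3] hood front top [187.8 180.1] [254.2 183.9]
col219 S rows 180-215 [62, 54, 65, 88, 79, 84, 77, 64, 60, 22, 14, 7, 10, 13, 10, 10, 10, 11, 26, 134, 120, 103, 112, 106, 111, 111, 115, 108, 111, 109, 114, 106, 118, 109, 105]
prev
[190, 192, 191, 193, 195, 194, 182, 206, 148, 62, 9, 10, 20, 156, 175, 161, 148, 147, 148, 142, 119, 110, 118, 113, 112, 123, 117, 112, 114, 116, 106, 107, 108, 114, 120]
```

Request:
arm_command(series=[[-40,40,0,0,0,-1,0.9],[-42,42,0,0,0,-1,0.9],[-42,42,0,0,0,-1.2,0.9],[-42,42,0,0,0,0,0.9],[-20,22,0,0,0,0,0.9]])

```text
clock: 51.25
ee_pos: [0.4662, 0.0367, 0.1303]
eef_rot: [-2.218, -2.221, 0.003]
force: [0.2, -0.4, -0.4]
gripper_width: 0.0216
grasp_force: 40.0
```

Request:
arm_command(series=[[0,0,-10,0,0,0,0.9],[0,0,0,0,0,0,0.9],[0,0,0,0,0,0,0.9],[0,0,0,0,0,0,0.9]])

```text
clock: 51.75
ee_pos: [0.4694, 0.0344, 0.1216]
eef_rot: [-2.222, -2.221, 0.0]
force: [-0.0, -0.3, -1.5]
gripper_width: 0.0214
grasp_force: 40.0
```

```bash
python3 - <<'E'
from h import *
st(); c=grab('scene','c14.png'); w=grab('wrist','w14.png'); s=grab('side','s14.png')
hs=cv2.cvtColor(c['pixels'],cv2.COLOR_RGB2HSV)
for col in (211,215,219,223,229): print(col,hs[184:212,col,1].tolist())
blobs(w,'red',.12,None,15); blobs(s,'red',.12,(215,120,330,280),4)
p=np.array(telemetry.read_state()['ee_pos'])
G=p+np.array([.0165,.0438,0.003])  # gate centre: hook x 0,y-16.5 with hook yaw 90
print('pred gate centre',G,proj(w,G[None]),proj(s,G[None]))
E
```

```text
{'clock': 51.75, 'qpos': [-0.176, 0.33, 1.81, -0.0, 1.002, -0.176], 'ee_pos': [0.469, 0.034, 0.122], 'eef_rot': [-2.222, -2.221, 0.0], 'force': [-0.029, -0.289, -1.481], 'gripper_width': 0.021, 'grasp_force': 39.998}
211 [78, 89, 59, 73, 61, 54, 19, 10, 0, 4, 9, 10, 14, 69, 116, 116, 116, 110, 112, 111, 108, 112, 116, 106, 114, 107, 105, 104]
215 [80, 77, 64, 62, 47, 16, 14, 14, 9, 14, 12, 11, 13, 18, 69, 120, 118, 111, 111, 119, 113, 114, 116, 110, 110, 108, 115, 110]
219 [77, 84, 77, 64, 62, 30, 16, 13, 16, 7, 17, 8, 12, 12, 26, 128, 119, 112, 118, 110, 110, 113, 118, 113, 120, 110, 112, 114]
223 [66, 79, 89, 59, 67, 39, 11, 11, 10, 13, 10, 17, 12, 9, 19, 122, 113, 14, 39, 114, 112, 113, 115, 114, 108, 112, 109, 114]
229 [82, 84, 83, 65, 67, 55, 13, 13, 10, 5, 6, 13, 11, 12, 14, 8, 12, 11, 16, 85, 146, 149, 149, 139, 72, 21, 24, 24]
red c=(407.1,79.4) 38.4x15.2 ang 6.2 [143. 170.]
red c=(486.4,78.1) 33.3x6.5 ang 89.6 [288. 173.]
red c=(412.0,-2.6) 24.5x12.1 ang -73.2 [217. 188.]
red c=(675.4,303.7) 44.2x43.5 ang -75.3 [322. 126.]
pred gate centre [0.48571701 0.07851579 0.12473699] [[287.86276288 174.14157052]] [[247.50504124 170.56640806]]
```

```bash
python3 - <<'E'
from h import *
O=(614.9,24.8)
w=grab('wrist'); c=grab('scene')
def P(x,y,z): return np.array([*c2w(x,y,O),z])/1000
def tab(l,y,th,h=4): return P(75-l*np.cos(th)+h*np.sin(th)*1,y,18+l*np.sin(th)+h*np.cos(th))
for th in (0,.05,.1,.2):
    print(th,'wrist edge',proj(w,[tab(195,y,th) for y in(-46,0,46)]).round(0).tolist(),'site',proj(w,[tab(188,0,th)]).round(0).tolist(),'scene',proj(c,[tab(195,y,th) for y in(-46,0,46)]).round(0).tolist())
print('staple w top',proj(w,[P(-97,y,60) for y in(-25.5,0,25.5)]).round(0).tolist(),'legs28',proj(w,[P(-97,y,28) for y in(-25.5,25.5)]).round(0).tolist())
print('lip scene',proj(c,[P(-135,0,18)]),'lip wrist',proj(w,[P(-135,0,18)]))
hs=cv2.cvtColor(w['pixels'],cv2.COLOR_RGB2HSV).astype(int)
# sample carrier-frame profile at z=22 plane along x at few y
for y in (-40,-12,0,12,40):
    q=proj(w,[P(x,y,22) for x in range(-140,-60,4)]).round().astype(int)
    print(y,[int(hs[v,u,1]) if 0<=u<512 and 0<=v<384 else -1 for u,v in q])
E
```

```text
0 wrist edge [[282.0, 161.0], [274.0, 108.0], [265.0, 49.0]] site [[282.0, 107.0]] scene [[231.0, 203.0], [219.0, 203.0], [207.0, 202.0]]
0.05 wrist edge [[283.0, 163.0], [275.0, 109.0], [266.0, 47.0]] site [[284.0, 107.0]] scene [[231.0, 201.0], [219.0, 200.0], [207.0, 200.0]]
0.1 wrist edge [[285.0, 166.0], [277.0, 109.0], [268.0, 45.0]] site [[286.0, 107.0]] scene [[231.0, 199.0], [219.0, 198.0], [207.0, 197.0]]
0.2 wrist edge [[292.0, 171.0], [284.0, 109.0], [274.0, 39.0]] site [[293.0, 107.0]] scene [[232.0, 193.0], [219.0, 193.0], [207.0, 192.0]]
staple w top [[313.0, 140.0], [309.0, 105.0], [305.0, 67.0]] legs28 [[306.0, 134.0], [298.0, 71.0]]
lip scene [[218.432523   205.51628853]] lip wrist [[256.59015185 111.01623773]]
-40 [30, 30, 121, 124, 123, 4, 184, 177, 193, 19, 19, 19, 19, 18, 14, 11, 9, 9, 28, 5]
-12 [30, 33, 120, 123, 123, 34, 2, 23, 12, 22, 80, 125, 13, 17, 6, 7, 11, 9, 22, 20]
0 [29, 27, 120, 123, 125, 39, 23, 15, 20, 21, 126, 126, 15, 18, 4, 5, 9, 9, 19, 14]
12 [15, 14, 20, 22, 23, 20, 22, 24, 4, 125, 121, 126, 16, 17, 4, 9, 9, 10, 23, 16]
40 [29, 33, 123, 124, 123, 63, 11, 14, 14, 10, 12, 12, 12, 13, 12, 13, 15, 16, 26, 16]
```

```bash
python3 - <<'E'
from h import *
w=grab('wrist'); c=grab('scene'); hs=cv2.cvtColor(w['pixels'],cv2.COLOR_RGB2HSV).astype(int)
print('row108 u250-320',hs[108,250:320,1].tolist()); print('V',hs[108,250:320,2].tolist())
print('col 275.. rows',[ (v,int(hs[v,280,1])) for v in list(range(38,56))])
hc=cv2.cvtColor(c['pixels'],cv2.COLOR_RGB2HSV).astype(int)
for col in (204,208,212,216,219): print(col,hc[186:210,col,1].tolist(),hc[186:210,col,2].tolist())
E
```

```text
row108 u250-320 [31, 29, 29, 29, 27, 32, 56, 89, 93, 96, 98, 98, 100, 101, 100, 99, 99, 99, 100, 97, 100, 99, 101, 84, 37, 20, 23, 21, 20, 22, 21, 20, 22, 17, 15, 15, 11, 10, 8, 14, 20, 20, 21, 23, 22, 22, 21, 14, 36, 106, 123, 122, 126, 124, 77, 9, 15, 19, 15, 6, 8, 18, 19, 18, 4, 6, 4, 4, 4, 4]
V [133, 134, 133, 134, 133, 126, 105, 100, 110, 119, 125, 127, 128, 129, 130, 129, 129, 129, 130, 131, 132, 131, 131, 112, 96, 102, 111, 120, 125, 130, 134, 137, 142, 147, 152, 157, 159, 158, 152, 146, 142, 138, 135, 132, 129, 126, 120, 111, 106, 135, 147, 146, 148, 148, 103, 87, 100, 109, 121, 130, 123, 116, 108, 101, 127, 133, 134, 135, 136, 135]
col 275.. rows [(38, 127), (39, 127), (40, 126), (41, 126), (42, 126), (43, 126), (44, 128), (45, 129), (46, 104), (47, 35), (48, 12), (49, 16), (50, 16), (51, 16), (52, 16), (53, 14), (54, 14), (55, 12)]
204 [59, 66, 49, 29, 28, 21, 75, 50, 48, 121, 138, 108, 111, 112, 113, 107, 113, 118, 116, 105, 116, 114, 120, 118] [100, 104, 99, 107, 109, 108, 125, 108, 158, 169, 135, 85, 85, 84, 86, 88, 86, 84, 86, 85, 86, 87, 85, 84]
208 [57, 67, 71, 67, 32, 14, 32, 19, 6, 24, 59, 116, 114, 110, 110, 119, 110, 115, 117, 120, 110, 111, 117, 110] [98, 103, 104, 111, 121, 94, 95, 92, 129, 139, 156, 81, 85, 86, 86, 86, 86, 84, 85, 83, 86, 85, 85, 88]
212 [64, 68, 52, 14, 13, 10, 6, 3, 10, 9, 11, 40, 123, 114, 108, 108, 111, 112, 112, 112, 122, 113, 109, 116] [99, 105, 98, 108, 100, 77, 81, 75, 79, 86, 92, 83, 79, 83, 87, 85, 85, 84, 82, 89, 86, 88, 91, 90]
216 [68, 65, 53, 15, 8, 10, 9, 3, 12, 17, 12, 14, 33, 116, 116, 112, 120, 110, 111, 110, 114, 119, 114, 111] [108, 102, 111, 151, 96, 79, 81, 78, 84, 120, 177, 169, 109, 81, 81, 82, 83, 86, 87, 88, 85, 86, 87, 87]
219 [84, 62, 56, 26, 14, 7, 10, 7, 13, 13, 10, 10, 22, 128, 123, 111, 107, 109, 111, 106, 116, 106, 108, 113] [119, 98, 105, 128, 107, 74, 77, 77, 78, 98, 175, 171, 148, 146, 93, 85, 86, 84, 85, 87, 86, 84, 87, 88]
```

Request:
arm_command(series=[[0,0,-35,0,0,0,0.9],[0,0,-30,0,0,0,0.9],[0,0,-16,0,0,0,0.9],[0,0,0,0,0,0,0.9],[0,0,0,0,0,0,0.9]])

```text
clock: 52.72
ee_pos: [0.4695, 0.0349, 0.0414]
eef_rot: [2.221, 2.221, 0.001]
force: [1.0, -0.3, -1.1]
gripper_width: 0.0208
grasp_force: 40.0
```

Request:
arm_command(series=[[10,0,0,0,0,0,0.9],[0,0,0,0,0,0,0.9],[0,0,0,0,0,0,0.9]])

```text
clock: 53.1
ee_pos: [0.4791, 0.035, 0.0409]
eef_rot: [2.221, 2.222, 0.0]
force: [0.8, -0.5, -0.9]
gripper_width: 0.0215
grasp_force: 40.0
```

```bash
python3 - <<'E'
from h import *
st(); w=grab('wrist','w15.png'); blobs(w,'red',.042,None,15)
p=np.array(telemetry.read_state()['ee_pos']); L=np.array([.5105,.087])
print('leg in hook frame mm', (L[1]-p[1])*1000-43.8, (p[0]-L[0])*1000)
G=p+np.array([.0165,.0438,0.003]); print('pred gate',proj(w,G[None]),'leg at hook ht',proj(w,[[*L,p[2]+.003]]),'top',proj(w,[[.5105,.087,.06]]))
E
```

```text
{'clock': 53.1, 'qpos': [-0.172, 0.483, 1.845, -0.0, 0.814, -0.172], 'ee_pos': [0.479, 0.035, 0.041], 'eef_rot': [2.221, 2.222, 0.0], 'force': [0.809, -0.505, -0.871], 'gripper_width': 0.022, 'grasp_force': 39.998}
red c=(381.4,62.8) 56.3x22.0 ang 6.3 [ 81. 201.]
red c=(495.9,79.3) 32.7x6.3 ang 89.8 [288. 173.]
leg in hook frame mm 8.230236645293992 -31.47543228519917
pred gate [[287.92102613 174.39926501]] leg at hook ht [[317.18695045 159.16276011]] top [[324.25892209 166.6402371 ]]
```

Request:
arm_command(series=[[6,0,0,0,0,0,0.9],[6,0,0,0,0,0,0.9],[6,0,0,0,0,0,0.9],[0,0,0,0,0,0,0.9]])

```text
clock: 53.65
ee_pos: [0.4972, 0.0348, 0.0406]
eef_rot: [-2.221, -2.222, 0.001]
force: [-2.9, -2.4, -1.1]
gripper_width: 0.0213
grasp_force: 40.0
```

Request:
arm_command(series=[[5,0,0,0,0,0,0.9],[5,0,0,0,0,0,0.9],[4,0,0,0,0,0,0.9],[0,0,0,0,0,0,0.9],[0,0,0,0,0,0,0.9]])

```text
clock: 54.28
ee_pos: [0.5114, 0.0346, 0.0409]
eef_rot: [2.221, 2.221, 0.001]
force: [-1.1, -2.6, -1.7]
gripper_width: 0.0214
grasp_force: 40.0
```

```bash
python3 - <<'E'
from h import *
st(); w=grab('wrist','w16.png'); blobs(w,'red',.042,(200,60,400,250),8)
p=np.array(telemetry.read_state()['ee_pos']); L=np.array([.5105,.087])
print('leg in hook frame mm', (L[1]-p[1])*1000-43.8, (p[0]-L[0])*1000)
E
```

```text
{'clock': 54.275, 'qpos': [-0.161, 0.536, 1.749, -0.0, 0.855, -0.161], 'ee_pos': [0.511, 0.035, 0.041], 'eef_rot': [2.221, 2.221, 0.001], 'force': [-1.145, -2.56, -1.698], 'gripper_width': 0.021, 'grasp_force': 40.002}
red c=(514.1,73.2) 32.7x6.4 ang -44.8 [261. 182.]
leg in hook frame mm 8.54155559708692 0.8367559943117664
```

Request:
arm_command(series=[[0,-5,0,0,0,0,0.9],[0,-5,0,0,0,0,0.9],[0,-5,0,0,0,0,0.9],[0,-4,0,0,0,0,0.9],[0,0,0,0,0,0,0.9]])

```text
clock: 54.95
ee_pos: [0.5112, 0.0157, 0.0408]
eef_rot: [2.222, 2.221, 0.0]
force: [0.1, -0.1, -1.1]
gripper_width: 0.0215
grasp_force: 40.0
```

Request:
arm_command(series=[[0,0,0,0,0,0,0.9],[0,0,0,0,0,0,0.9]])

```text
clock: 55.2
ee_pos: [0.5111, 0.0161, 0.0407]
eef_rot: [-2.221, -2.222, -0.0]
force: [-0.7, -0.3, -0.7]
gripper_width: 0.0214
grasp_force: 40.0
```

```bash
python3 - <<'E'
from h import *
st(); w=grab('wrist','w17.png'); blobs(w,'red',.042,(200,60,400,250),8)
p=np.array(telemetry.read_state()['ee_pos']); L=np.array([.5105,.087])
print('leg in hook frame mm', (L[1]-p[1])*1000-43.8, (p[0]-L[0])*1000)
E
```

```text
{'clock': 55.2, 'qpos': [-0.198, 0.535, 1.752, 0.0, 0.855, -0.198], 'ee_pos': [0.511, 0.016, 0.041], 'eef_rot': [-2.221, -2.222, -0.0], 'force': [-0.72, -0.331, -0.662], 'gripper_width': 0.021, 'grasp_force': 39.998}
red c=(527.7,60.5) 32.6x6.4 ang 89.8 [288. 173.]
leg in hook frame mm 27.114336130819396 0.5532881949216195
```

Request:
arm_command(series=[[0,0,-6,0,0,0,0.9],[0,0,-5,0,0,0,0.9],[0,0,-3,0,0,0,0.9],[0,0,0,0,0,0,0.9]])

```text
clock: 55.75
ee_pos: [0.5109, 0.016, 0.0264]
eef_rot: [-2.221, -2.221, 0.001]
force: [0.3, 0.4, -0.1]
gripper_width: 0.0212
grasp_force: 40.0
```

Request:
arm_command(series=[[0,0,0,0,0,0,0.67],[0,0,0,0,0,0,0.67],[0,0,15,0,0,0,0.67],[0,0,40,0,0,0,0.67],[0,0,40,0,0,0,0.67]])

```text
clock: 56.38
ee_pos: [0.511, 0.016, 0.1239]
eef_rot: [2.221, 2.221, 0.001]
force: [1.1, -0.7, -0.2]
gripper_width: 0.029
grasp_force: 0.0
```

Request:
arm_command(series=[[-20,0,50,0,0,0,0.67],[0,0,0,0,0,0,0.67],[0,0,0,0,0,0,0.67]])

```text
clock: 56.75
ee_pos: [0.4909, 0.016, 0.1716]
eef_rot: [-2.221, -2.221, 0.0]
force: [0.1, -0.4, -1.5]
gripper_width: 0.0293
grasp_force: 0.0
```

```bash
python3 - <<'E'
from h import *
st(); w=grab('wrist','w18.png'); b=blobs(w,'red',.027,None,8)
O=(614.9,24.8)
P=lambda x,y,z:np.array([*c2w(x,y,O),z])/1000
hs=cv2.cvtColor(w['pixels'],cv2.COLOR_RGB2HSV).astype(int)
e=proj(w,[P(-120,y,22) for y in(30,38)]).round().astype(int); print('tab edge px',e.tolist())
for u,v in e: print(hs[v,u-8:u+9,1].tolist())
print('leg',proj(w,[[.5105,.087,.028]]))
c=grab('scene'); s=grab('side'); blobs(s,'red',.05,(300,115,340,145),10)
hj=cv2.cvtColor(s['pixels'],cv2.COLOR_RGB2GRAY); print('jar lid dark px',np.argwhere(hj[190:240,190:235]<45).mean(0)[::-1]+[190,190] if (hj[190:240,190:235]<45).any() else None)
p=cv2.cvtColor(cv2.imread('pics/side0.png'),cv2.COLOR_BGR2GRAY); print(np.argwhere(p[190:240,190:235]<45).mean(0)[::-1]+[190,190])
E
```

```text
{'clock': 56.75, 'qpos': [-0.206, 0.305, 1.694, -0.0, 1.143, -0.207], 'ee_pos': [0.491, 0.016, 0.172], 'eef_rot': [-2.221, -2.221, 0.0], 'force': [0.108, -0.428, -1.529], 'gripper_width': 0.029, 'grasp_force': 0.0}
red c=(367.6,53.5) 63.1x25.0 ang 6.1 [139. 142.]
red c=(527.4,60.8) 30.8x5.2 ang -87.9 [292. 135.]
tab edge px [[244, 54], [243, 45]]
[126, 125, 127, 124, 124, 125, 127, 123, 53, 8, 8, 8, 8, 10, 8, 8, 8]
[122, 122, 126, 125, 125, 127, 129, 104, 33, 12, 14, 12, 12, 14, 12, 14, 10]
leg [[276.75785073 108.94338199]]
red c=(674.1,356.5) 46.7x46.1 ang -75.3 [322. 126.]
jar lid dark px [211.92253521 215.16901408]
[211.83754513 215.54512635]
```

Request:
arm_command(series=[[-10,-55,20,0,0,0,0.67],[-10,-55,20,0,0,0,0.67],[-10,-55,0,0,0,0,0.67],[-10,-55,0,0,0,0,0.67],[0,-30,0,0,0,0,0.67]])

```text
clock: 57.52
ee_pos: [0.4502, -0.2364, 0.2108]
eef_rot: [-2.223, -2.218, 0.0]
force: [0.3, 0.4, -0.9]
gripper_width: 0.0291
grasp_force: 0.0
```

```bash
python3 - <<'E'
from h import *
st(); s=grab('side','s20.png'); c=grab('scene','c20.png')
def pk(d,roi):
    hs=cv2.cvtColor(d['pixels'],cv2.COLOR_RGB2HSV).astype(int); m=((hs[...,0]>155)&(hs[...,1]>35)).astype(np.uint8); k=np.zeros_like(m);k[roi[1]:roi[3],roi[0]:roi[2]]=1
    for q in cv2.findContours(m*k,cv2.RETR_EXTERNAL,cv2.CHAIN_APPROX_NONE)[0]:
        if cv2.contourArea(q)>8: u=q.reshape(-1,2).mean(0); print(u.round(1),cv2.contourArea(q),(onz(d,[u],.065)*1000).round(1).tolist())
print('side');pk(s,(245,140,320,225));print('scene');pk(c,(180,150,265,215));print('round board');pk(s,(170,240,275,345))
E
```

```text
{'clock': 57.525, 'qpos': [-0.714, 0.301, 1.589, -0.0, 1.253, -0.712], 'ee_pos': [0.45, -0.236, 0.211], 'eef_rot': [-2.223, -2.218, 0.0], 'force': [0.287, 0.365, -0.893], 'gripper_width': 0.029, 'grasp_force': 0.0}
side
scene
round board
```

```bash
python3 - <<'E'
from h import *
s=grab('side')
for p in ((.6135,.077,.065),(.597,.180,.065)):
    u,v=proj(s,[p])[0].round().astype(int); print(u,v)
    for r in range(v-6,v+7,2): print([''.join('%4d'%x for x in (s['pixels'][r,q].astype(int)[0]-s['pixels'][r,q].astype(int)[1],s['pixels'][r,q].astype(int)[2]-s['pixels'][r,q].astype(int)[1])) for q in range(u-16,u+17,4)])
E
```

```text
287 189
['  15 -12', '  17 -13', '  15 -12', '  17 -12', '  16 -13', '  18 -12', '  16 -12', '  16 -14', '  16 -14']
['  15 -12', '  16 -12', '  17 -11', '  16 -12', '  15 -14', '  16 -13', '  16 -13', '  16 -14', '  16 -12']
['  14 -14', '  17 -12', '  20  -6', '  20  -7', '  22  -7', '  21  -7', '  19  -9', '  14 -14', '  16 -12']
['  16 -11', '  14 -13', '  23  -4', '  24  -3', '  25  -4', '  25  -4', '  23  -5', '  15 -14', '  18 -12']
['  15 -12', '  17 -13', '  23  -4', '  24  -4', '  24  -3', '  23  -4', '  24  -4', '  15 -15', '  16 -13']
['  16 -10', '  16 -13', '  18  -9', '  17 -10', '  19  -8', '  20  -7', '  21  -5', '  16 -15', '  18 -11']
['  15 -13', '  16 -11', '  13 -13', '  14 -12', '  12 -13', '  14 -14', '  13 -11', '  16 -14', '  16 -12']
289 161
['  15 -12', '  16 -14', '  16 -13', '  16 -13', '  15 -13', '  16 -13', '  17 -13', '  16 -14', '  16 -13']
['  17 -11', '  16 -13', '  16 -13', '  16 -12', '  15 -14', '  16 -14', '  16 -14', '  15 -15', '  16 -13']
['  16 -12', '  15 -13', '  22  -6', '  19  -8', '  19  -8', '  20  -9', '  18 -11', '  17 -13', '  16 -12']
['  14 -14', '  16 -13', '  22  -6', '  25  -4', '  25  -4', '  24  -4', '  25  -3', '  17 -13', '  16 -12']
['  17 -13', '  17 -13', '  22  -5', '  25  -3', '  24  -3', '  23  -6', '  23  -4', '  17 -13', '  14 -12']
['  16 -12', '  15 -15', '  17 -11', '  17 -11', '  18 -11', '  19  -7', '  21  -7', '  17 -12', '  15 -12']
['  16 -12', '  16 -14', '  14 -12', '  14 -11', '  14 -12', '  13 -12', '  14 -13', '  17 -13', '  16 -12']
```

Both pink fingers show through the closed cover at the spots where they were placed. I'm handing the job in.

```bash
python3 -c "
from plant import order
print(order.job_done())"
```

```text
the job is handed in; nothing more can be done
None
```

The job is handed in at about 58 s: two white fingers and both sticks are on the base, and the layer board rests on the sticks with both pink fingers on it. The cover is shut over the staple, the hook is snapped on with its gate sprung shut, and the jar and timer were not moved; I last saw the white fingers before the board covered them.

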